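# Book an ignition coil into the latched issue drawer

### The arm

A 7-joint arm with a two-finger parallel gripper is mounted at the origin on the work surface. World frame = base frame: x ahead of the robot, y to its left, z up, the work surface at z = 0. Lengths are in m, angles in rad, forces in N, time in s.
With the tool pointing down it reaches from about 0.425 to 0.875 m from the base axis. Payload 4.7 kg.
Tool frame: the origin (TCP) lies on the mounting face of the last link; the fingertips stand 182 mm ahead of it and the grasp point (between the pads) lies 164 mm ahead of it; x points along the fingers, y is the direction in which the jaws open and shut, and the axes are right-handed (so a half turn about x gives the same grasp; the last joint's range is limited). The gripper opens to 87 mm and grips with 3 to 60 N. Pads are 19 mm wide; open, the fingers measure 117 mm over their backs; the gripper's body (75 mm by 190 mm) begins 51 mm behind the grasp point.
Start: joints at [-1.272, 0.321, -0.07, 1.45, 0.023, 1.371, -0.057], TCP at [0.183, 0.624, 0.405] pointing down, gripper open.
Joint ranges: [-2.86, 2.86], [-0.3, 2.09], [-1.38, 1.24], [0.06, 2.45], [-1.56, 4.7], [0.09, 2.05], [-2.69, 2.69]. Speed limits (rad/s): [2.57, 2.57, 3.14, 3.14, 3.14, 3.14, 3.14].

### API

Orientations are given as a rotation vector (axis times angle).
In Python, from bench import monitor, get_image, ctrl gives the robot as it stands.
- The arm moves only by the shell command python3 -m creep 'ROWS' [FORCE]. ROWS is JSON, a list of rows, each a list of 7 numbers: the shift along the tool's x, y, z in mm, then the turn, a rotation vector about the tool's x, y, z in rad, then the finger opening in mm, from 0 to 87. A call has 1 to 5 rows; each row shifts and turns the commanded pose from where the row before left it, along the tool's axes as they then stand; what a row does not reach is not made up. A row lasts 1/10 s, in which the tool goes at most 50 mm and 8.59 degrees, less where a joint would pass 70% of its speed; a pose out of reach is approached as far as the arm can. A call is refused whole if a number of a shift passes 50 or a number of a turn 0.15, either way. A call with a gripper value outside its range is refused whole. The fingers move at their own pace and stop on an object; FORCE is the grip in N (left out, the last holds). Time passes only in rows, so rows that do not move let the fingers close. It gives the time, the measured TCP pose, the force and the opening at its end, in the units of the state.
- monitor.get_state(): the state, without advancing time (a new reading comes with each control period).
- get_image(name): name is "scene" or "top"; returns a dict with "img" (400x640x3 uint8, red, green, blue), "mtx" (3x3 intrinsics, pixels), "view" (4x4, takes a point from world to camera coordinates). Camera axes: x right, y up, looking along -z (the intrinsics and any distortion apply to the point x, -y, -z); pixel columns grow to the right and rows downward; lengths in m; the calibration is good to about 2 mm. A picture is of the moment at which its call begins. There is no depth.
- ctrl.close_job(): hands the job in, once; it reports no verdict.
The state is a dict: "time": time; "joint_positions": joint angles; "qd": joint speeds; "joint_torque": joint torques, N m; "position": TCP position; "tool_rot": TCP orientation; "ft_force": force on the tool from outside, world axes, zero at the start; "torque": the same for the moment, N m; "grip_width": opening from 0.0 (shut) to 1.0 (fully open).
Only numpy, scipy, OpenCV 4.12 (cv2) and the standard library are available. Lean on these libraries where they do the work, as an engineer would, in place of code of your own. Each camera call takes 0.05 s, during which the arm holds its last target.

### The job

Press the green release key so that the latched tray of the grey issue unit pops out, lay the ignition coil flat across the tray without dropping it, then push the tray home until it clicks and stays shut by itself. Go gently: do not ram or force the unit, and leave the other things on the bench where they are.

Things in the scene. Friction and masses are not known exactly. Their poses are not given: they have to be found in the camera images.
- unit: Grey sheet-metal issue unit, fixed to the bench: housing 260 deep (x) x 320 wide (y) x 115 mm high. Origin: centre of its underside; x points from its front to its back, z up, y to the left as the robot sees it; the front faces -x, to the robot. Tray at y = -45 to 145 mm, console with the green key at y = -160 to -65 mm.
- shelf_edge (a point): Middle of the lower front edge of the plywood shelf over the tray: 145 mm above the bench, at unit x = -137 mm, 18 mm behind the face of the shut tray. Shelf and cartons cover unit y = -55 to 160 mm up to 245 mm high. An upright gripper cannot follow the tray in: the last of the push needs the tool tilted 25 to 40 degrees, fingers pointing forward and down. Nothing hangs over the key.
- tray (a joint): How far the tray is out along the unit's -x, m; 0.15 = fully popped out. Latched, it rests between 0 and 0.005, differing by unit. A spring pushes it out: 6 N shut, 2 N out, plus damping 22 N s/m. Over the last 15 mm the latch adds 3 N (a jolt of 10 N when first met); 1 to 2 mm past the latched rest it clicks and that drops; hard stop 5 mm past the rest. Let go before the click and it springs out.
- tray_front (a point): Middle of the outer face of the tray's orange front plate, 60 mm above the bench; axes as the unit's, moves with the tray. The plate is 190 wide (y), 10 thick and stands from 12 to 100 mm above the bench; its face looks to -x.
- tray_in (a point): Centre of the tray's inner floor, 26 mm above the bench; axes as the unit's; moves with the tray. Inside, the tray is 126 mm (x) by 172 mm (y); side and rear walls rise to 75 mm above the bench, the front plate to 100 mm. When fully out, its inside ends 30 mm in front of the shelf's edge and its centre lies 95 mm in front of it; a wide gripper should come down a little in front of the centre.
- key (a joint): How far the green release key is pressed, m: 0 = up, 0.010 = fully down. It frees the tray at about 0.005 to 0.006, needs about 8 N, and springs back up by itself.
- key_top (a point): Centre of the face of the green release key, a pad 44 mm (up the slope) x 54 mm (y) on a console that slopes 30 degrees down towards the robot. The point's z axis is the outward normal of the face (30 degrees from vertical, leaning to the unit's -x); the key moves along -z.
- coil: Ignition coil, 155 mm long with its plug, lying flat. Origin: on its underside near mid-length; x along it, z up. Black square head 36 wide, 34 high from x = -70 to -25 mm (grey plug out to -81), orange round stem 24 in diameter from -25 to 40, rubber boot 34 in diameter from 40 to 74 mm; axis 17 mm above the underside. 0.22 kg. It fits the tray only across, along the tray's y, either way round.
- coil_grip (a point): Point on the axis of the coil's orange stem, 5 mm along the coil's +x from its origin, 17 mm above its underside: the place to grip it, across the stem.
- filter: Bystander: blue oil filter standing upright, 62 mm in diameter, 82 mm high; origin at the centre of its underside. It stands on the other side of the bench from the coil.
- wrench: Bystander: spanner, 190 mm long, lying on the bench; origin near its middle.
- grease: Bystander: yellow bottle, 60 mm in diameter, 150 mm high; origin at the centre of its underside.
- carton: Bystander: cardboard carton 100 x 70 x 60 mm; origin at the centre of its underside.
- pulley: Bystander: steel belt pulley lying flat, 72 mm in diameter, 28 mm high; origin at the centre of its underside.
Mind the look-alikes: they are no part of the job. What is shaped like the coil but purple is not meant.

How it is judged:
By the outcome, as a careful person would: the job done as asked, in the order asked, and still so for the second after the job is handed in, with the robot touching nothing.
It also fails if it takes over 72 s, if anything falls off the work surface, if the arm or the gripper's body presses on something with over 40 N, if the wrist force passes 120 N, or if a joint passes its speed limit or range.

## Working session

There is one attempt and no reset: what is moved stays moved. The work goes in short steps, Python scripts to look and compute and a shell command to move; the robot and the scene stay as the last step left them, time stands still between calls to the robot, and variables do not carry over. Pictures are saved under pics/ and viewed, and the job is handed in when it is done.

```bash
ls; mkdir -p pics; python3 - <<'E'
from bench import monitor,get_image
import cv2
for n in("scene","top"):
    d=get_image(n); cv2.imwrite(f"pics/{n}0.png",d["img"][:,:,::-1]); print(d["mtx"],d["view"], [k for k in d])
print(monitor.get_state())
E
```

```text
pics
[[395.76958474   0.         319.62449448]
 [  0.         395.76958474 202.67816117]
 [  0.           0.           1.        ]] [[ 0.57717032  0.8166194   0.00267893 -0.34225434]
 [-0.57021803  0.40066609  0.71715973  0.23709236]
 [ 0.58457319 -0.41545089  0.69690369 -1.4201672 ]
 [ 0.          0.          0.          1.        ]] ['img', 'mtx', 'view']
[[449.44215797   0.         318.89613982]
 [  0.         449.44215797 203.44442157]
 [  0.           0.           1.        ]] [[ 0.01624988 -0.99929625  0.0338075  -0.03295398]
 [ 0.98407894  0.02196922  0.17636889 -0.56716516]
 [-0.17698749  0.03040327  0.9837434  -1.15243146]
 [ 0.          0.          0.          1.        ]] ['img', 'mtx', 'view']
{'time': 0.1, 'joint_positions': array([-1.2719262 ,  0.32173452, -0.07010513,  1.45152696,  0.02261925,
        1.37074557, -0.05690227]), 'qd': array([ 1.48976056e-03, -2.49598738e-03,  2.50877891e-03, -3.30423450e-03,
       -8.70081127e-04, -1.08670326e-03, -9.69291170e-05]), 'joint_torque': array([-4.64417353e-04, -4.92566729e+01, -4.06073034e-01, -3.13399673e+01,
       -6.41439389e-02,  3.94294644e-02,  6.91258856e-05]), 'position': array([0.18258371, 0.62365474, 0.40379317]), 'tool_rot': array([ 0.22221006,  1.55934798, -0.22476499]), 'ft_force': array([-0.09668016, -0.81530484, -0.83401531]), 'torque': array([-0.02292759,  0.04938964,  0.00390366]), 'grip_width': 0.9978705890513494}
```

View pics/scene0.png

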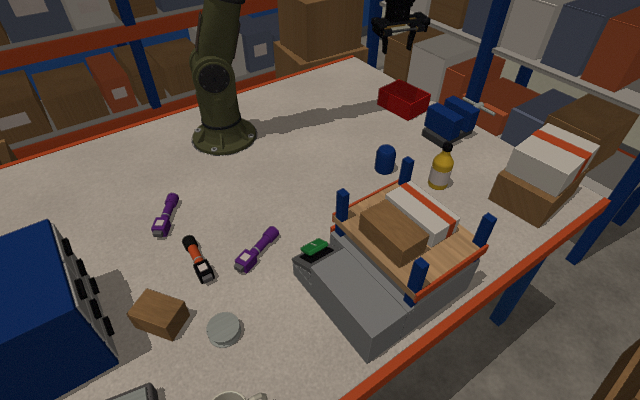

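View pics/top0.png

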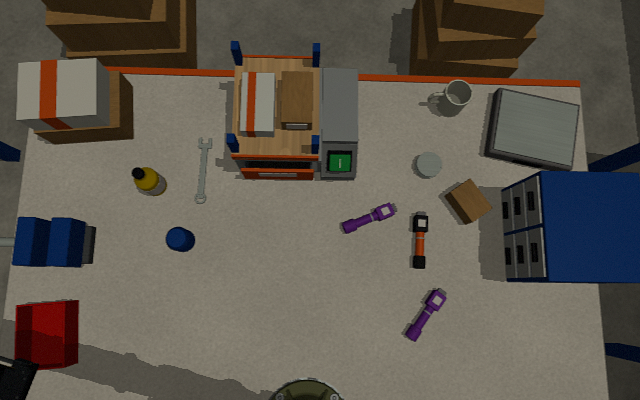

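The unit is at top view (293,125), with the key at (340,162) and the orange tray front at about (278,173). There are three coil-shaped things in the top view: (420,240) orange/black, (370,217) purple and (428,314) purple. Only the one at (420,240) has the orange stem and black head. I'll enlarge that area and measure.

```bash
cat > h.py <<'E'
import numpy as np,cv2
from scipy.spatial.transform import Rotation as R
from bench import monitor,get_image,ctrl
def proj(d,P):
    P=np.atleast_2d(P); c=P@d["view"][:3,:3].T+d["view"][:3,3]
    q=np.c_[c[:,0],-c[:,1],-c[:,2]]@d["mtx"].T
    return q[:,:2]/q[:,2:]
def ray(d,uv):
    v=np.linalg.inv(d["mtx"])@np.array([uv[0],uv[1],1.]); c=np.array([v[0],-v[1],-v[2]])
    Rv=d["view"][:3,:3]; return -Rv.T@d["view"][:3,3], Rv.T@c
def onz(d,uv,z):
    o,r=ray(d,uv); return o+r*(z-o[2])/r[2]
def tri(d1,u1,d2,u2):
    o1,r1=ray(d1,u1);o2,r2=ray(d2,u2)
    t=np.linalg.lstsq(np.c_[r1,-r2],o2-o1,rcond=None)[0]
    a,b=o1+r1*t[0],o2+r2*t[1]; return (a+b)/2,np.linalg.norm(a-b)
def blobs(d,lo,hi,roi=None,amin=20):
    hsv=cv2.cvtColor(d["img"],cv2.COLOR_RGB2HSV); m=cv2.inRange(hsv,np.array(lo),np.array(hi))
    if roi: k=np.zeros_like(m); x0,y0,x1,y1=roi; k[y0:y1,x0:x1]=1; m=m*k
    n,l,s,c=cv2.connectedComponentsWithStats(m)
    return m,[(c[i].round(1),s[i].tolist(),cv2.minAreaRect(np.argwhere(l==i)[:,::-1].astype(np.float32))) for i in range(1,n) if s[i,4]>=amin]
def crop(d,x0,y0,x1,y1,f,name):
    cv2.imwrite("pics/"+name,cv2.resize(d["img"][y0:y1,x0:x1,::-1],None,fx=f,fy=f,interpolation=cv2.INTER_CUBIC))
def show():
    s=monitor.get_state(); M=R.from_rotvec(s["tool_rot"]).as_matrix()
    print("t",round(s["time"],2),"tcp",s["position"].round(4),"tip",(s["position"]+.182*M[:,0]).round(4),"\nM",M.round(3).tolist(),"F",s["ft_force"].round(1),"g",round(s["grip_width"]*87,1),"q",s["joint_positions"].round(2)); return s,M
E
python3 - <<'E'
from h import *
t=get_image("top");s=get_image("scene")
for n,d,r1,r2 in(("top",t,(300,140,370,190),(230,150,330,190)),("scene",s,(290,230,340,270),None)):
    print(n,"key",blobs(d,(45,120,50),(80,255,255),r1)[1])
print("coil",blobs(t,(3,130,90),(18,255,255),(400,200,440,280))[1], blobs(s,(3,130,90),(18,255,255),(175,225,220,290))[1])
print("tray",blobs(t,(3,130,60),(18,255,255),(225,140,330,190))[1])
crop(t,225,140,445,280,3.6,"c1.png")
crop(s,170,220,350,300,4.4,"c2.png")
E
```

```text
top key [(array([339.7, 162.4]), [329, 155, 22, 16, 311], ((339.5, 162.5), (15.0, 21.0), 90.0))]
scene key [(array([313.9, 246.8]), [301, 239, 27, 16, 228], ((314.0846252441406, 246.52308654785156), (11.163125991821289, 25.179048538208008), 60.255123138427734))]
coil [(array([420.1, 234.1]), [417, 232, 7, 6, 36], ((420.0, 234.5), (5.0, 6.0), 90.0)), (array([420. , 246.9]), [417, 239, 7, 17, 117], ((420.0, 247.0), (16.0, 6.0), 90.0))] [(array([193.3, 251.1]), [188, 244, 13, 16, 117], ((193.30001831054688, 251.10000610351562), (13.86362075805664, 8.497057914733887), 63.43495178222656)), (array([198. , 259.6]), [194, 257, 9, 6, 30], ((197.70001220703125, 259.6000061035156), (3.4785051345825195, 8.538147926330566), 71.56504821777344))]
tray [(array([305.1, 148. ]), [301, 143, 9, 11, 43], ((305.0, 148.0), (10.0, 8.0), 90.0)), (array([274.8, 155.8]), [231, 154, 88, 5, 278], ((274.494384765625, 155.80899047851562), (87.04014587402344, 3.126755475997925), 1.0416266918182373)), (array([276.5, 169.9]), [240, 168, 74, 7, 276], ((276.5154724121094, 170.4575958251953), (73.1415786743164, 4.997960090637207), 1.6365771293640137))]
```

View pics/c1.png

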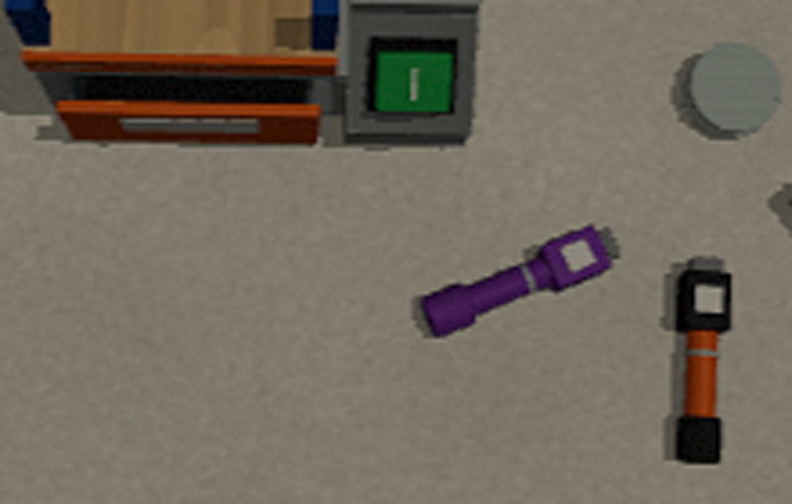

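View pics/c2.png

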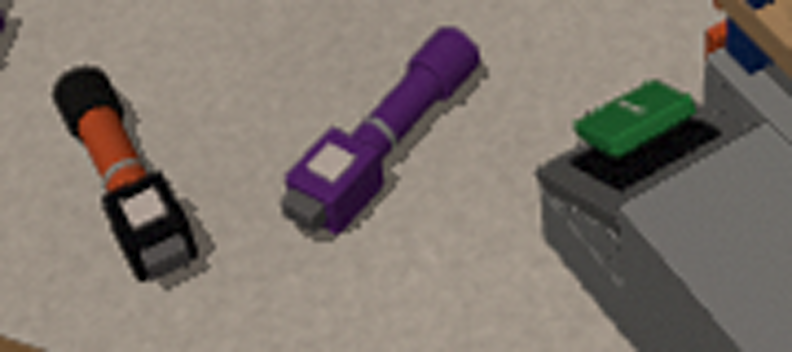

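Confirmed: the orange-stemmed, black-headed coil is at (420,244), with its boot towards the robot. Next I compute positions.

```bash
python3 - <<'E'
from h import *
t=get_image("top");s=get_image("scene")
c=lambda x,y:(225+(x)/3.6-.36,140+(y)/3.6-.36)
c2=lambda x,y:(170+x/4.4-.39,220+y/4.4-.39)
print("cam",ray(t,(0,0))[0],ray(s,(0,0))[0])
print("key",tri(t,c(414,85),s,c2(632,105)))
for n,a in(("head",(704,331)),("boot",(699,418))): print(n,onz(t,c(*a),.017))
print("tri headend",tri(t,c(704,331),s,c2(126,184)),tri(t,c(699,418),s,c2(97,116)))
for n,a,z in(("platetopL back",(57,102),.1),("platetopR back",(323,106),.1),("botL",(75,138),.012),("botR",(318,142),.012),("shelfL",(25,56),.145),("shelfR",(337,60),.145)): print(n,onz(t,c(*a),z))
crop(t,225,140,365,190,5.7,"c3.png")
show()
E
```

```text
cam [0.35470483 0.01456708 1.23484122] [ 1.16292505 -0.40551306  0.82060354]
key (array([ 0.66589048, -0.07158345,  0.10530126]), np.float64(0.002304997509210353))
head [ 0.5015563  -0.30249871  0.017     ]
boot [ 0.43543132 -0.2971191   0.017     ]
tri headend (array([ 0.49926847, -0.30043157,  0.03113625]), np.float64(0.0033643525743447533)) (array([ 0.43505915, -0.2952355 ,  0.02363666]), np.float64(0.0003853117756187266))
platetopL back [0.64758865 0.18402396 0.1       ]
platetopR back [ 0.64941328 -0.00723053  0.1       ]
botL [0.64204072 0.18201015 0.012     ]
botR [ 0.6434187  -0.00556248  0.012     ]
shelfL [0.66826228 0.20090721 0.145     ]
shelfR [ 0.67102932 -0.01553833  0.145     ]
t 0.3 tcp [0.1826 0.6238 0.4044] tip [0.1826 0.6236 0.2224] 
M [[-0.0, 0.281, 0.96], [-0.001, 0.96, -0.281], [-1.0, -0.001, 0.0]] F [-0.1 -0.3 -0.2] g 87.2 q [-1.27  0.32 -0.07  1.45  0.02  1.37 -0.06]
```

View pics/c3.png

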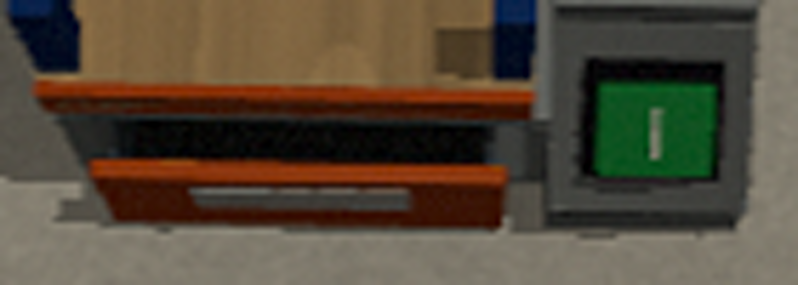

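```bash
cat >> h.py <<'E'
PSI=.008
def Rt(yaw,tilt=0,jaw="x"):
    """tool pointing down, jaw dir at yaw (world), tilted forward (fingers toward unit +x) by tilt deg"""
    x=np.array([0,0,-1.]);y=np.array([np.cos(yaw),np.sin(yaw),0]);M=np.c_[x,y,np.cross(x,y)]
    ux=np.array([-np.sin(PSI),np.cos(PSI),0])
    return R.from_rotvec(-ux*np.radians(tilt)).as_matrix()@M
def plan(M,p,off=.182):
    """p: world target of the point off ahead of the TCP"""
    s,C=show(); rv=R.from_matrix(C.T@M).as_rotvec(); tp=np.asarray(p)-off*M[:,0]
    sh=M.T@(tp-s["position"])*1000
    print("TURN",rv.round(3),"rows",np.ceil(np.abs(np.linalg.norm(rv))/.149),"then SHIFT mm",sh.round(1),"norm",np.linalg.norm(sh).round(1)," | shift in current axes",(C.T@(tp-s["position"])*1000).round(1))
KEY=np.array([.666,-.0716,.1053]);N=np.array([-.5,-.004,.866])
E
python3 - <<'E'
from h import *
plan(Rt(PSI,0),KEY+N*.05)
plan(Rt(PSI,30),KEY+N*.05)
E
```

```text
t 0.3 tcp [0.1826 0.6238 0.4044] tip [0.1826 0.6236 0.2224] 
M [[-0.0, 0.281, 0.96], [-0.001, 0.96, -0.281], [-1.0, -0.001, 0.0]] F [-0.1 -0.3 -0.2] g 87.2 q [-1.27  0.32 -0.07  1.45  0.02  1.37 -0.06]
TURN [1.278e+00 0.000e+00 1.000e-03] rows 9.0 then SHIFT mm [ 73.8 452.8 699.2] norm 836.3  | shift in current axes [  74.2 -538.7  635.3]
t 0.3 tcp [0.1826 0.6238 0.4044] tip [0.1826 0.6236 0.2224] 
M [[-0.0, 0.281, 0.96], [-0.001, 0.96, -0.281], [-1.0, -0.001, 0.0]] F [-0.1 -0.3 -0.2] g 87.2 q [-1.27  0.32 -0.07  1.45  0.02  1.37 -0.06]
TURN [ 1.247 -0.334  0.45 ] rows 10.0 then SHIFT mm [265.9 264.2 699.2] norm 793.3  | shift in current axes [  98.6 -565.   548.2]
```

```bash
python3 -m creep '[[0,-14,14,0,0,0,87],[0,-27,27,0,0,0,0],[0,-27,27,0,0,0,0],[0,-27,27,0,0,0,0],[0,-27,27,0,0,0,0]]' 10
python3 -m creep '[[0,-27,27,0,0,0,0],[0,-27,27,0,0,0,0],[0,-27,27,0,0,0,0],[0,-27,27,0,0,0,0],[0,-27,27,0,0,0,0]]'
python3 -m creep '[[0,-27,27,0,0,0,0],[0,-27,27,0,0,0,0],[0,-27,27,0,0,0,0],[0,-27,27,0,0,0,0],[0,-27,27,0,0,0,0]]'
python3 -m creep '[[0,-27,27,0,0,0,0],[0,-27,27,0,0,0,0],[0,-27,27,0,0,0,0],[0,-27,27,0,0,0,0],[0,-27,27,0,0,0,0]]'
python3 -m creep '[[0,-14,10,0.14,0,0,0],[0,0,0,0.14,0,0,0],[0,0,0,0.14,0,0,0],[0,0,0,0.14,0,0,0],[0,0,0,0.14,0,0,0]]'
python3 -m creep '[[0,0,0,0.14,0,0,0],[0,0,0,0.14,0,0,0],[0,0,0,0.14,0,0,0],[0,0,0,0.14,0,0,0],[0,0,0,0,0,0.13,0]]'
python3 -c "
from h import *
plan(Rt(PSI,30),KEY+N*.04)"
```

```text
time: 0.8
position: [0.266, 0.471, 0.4048]
tool_rot: [0.224, 1.559, -0.223]
ft_force: [0.7, -0.3, 0.3]
grip_width: 0.722
time: 1.3
position: [0.3576, 0.3034, 0.405]
tool_rot: [0.224, 1.559, -0.223]
ft_force: [0.7, -0.3, 0.3]
grip_width: 0.267
time: 1.8
position: [0.4492, 0.1359, 0.405]
tool_rot: [0.224, 1.559, -0.223]
ft_force: [0.9, 0.7, 0.1]
grip_width: 0.002
time: 2.3
position: [0.5408, -0.0314, 0.4051]
tool_rot: [0.224, 1.558, -0.223]
ft_force: [-1.0, 0.0, -0.3]
grip_width: 0.005
time: 2.8
position: [0.546, -0.0463, 0.4048]
tool_rot: [0.772, 1.429, -0.772]
ft_force: [-0.0, -0.1, 0.0]
grip_width: 0.003
time: 3.3
position: [0.547, -0.0457, 0.4041]
tool_rot: [1.251, 1.124, -1.096]
ft_force: [1.1, -0.4, -0.4]
grip_width: 0.006
t 3.3 tcp [ 0.547  -0.0457  0.4041] tip [ 0.5706 -0.0455  0.2236] 
M [[0.13, 0.991, 0.023], [0.001, 0.023, -1.0], [-0.992, 0.13, 0.002]] F [ 1.1 -0.4 -0.4] g 0.5 q [-0.63  0.05  0.7   1.79 -0.04  1.19  0.1 ]
TURN [ 0.015 -0.003  0.393] rows 3.0 then SHIFT mm [ 96.2 -46.5  26.8] norm 110.1  | shift in current axes [106.6  -6.5  26.8]
```

```bash
python3 -m creep '[[0,0,0,0.015,0,0.13,0],[0,0,0,0,0,0.13,0],[0,0,0,0,0,0.133,0],[24,-15,9,0,0,0,0],[24,-15,9,0,0,0,0]]'
python3 -m creep '[[24,-15,9,0,0,0,0],[24,-2,0,0,0,0,0],[0,0,0,0,0,0,0],[0,0,0,0,0,0,0]]'
python3 - <<'E'
from h import *
plan(Rt(PSI,30),KEY)
t=get_image("top");s=get_image("scene")
crop(t,225,120,425,220,4,"d1.png");crop(s,250,170,400,290,5,"d2.png")
E
```

```text
time: 3.8
position: [0.5439, -0.0641, 0.3486]
tool_rot: [1.411, 0.824, -0.803]
ft_force: [1.1, 0.1, -1.3]
grip_width: 0.005
time: 4.2
position: [0.5536, -0.0728, 0.2982]
tool_rot: [1.408, 0.825, -0.807]
ft_force: [0.8, 0.3, -0.1]
grip_width: 0.005
t 4.2 tcp [ 0.5536 -0.0728  0.2982] tip [ 0.6444 -0.0714  0.1404] 
M [[0.499, 0.867, 0.011], [0.008, 0.009, -1.0], [-0.867, 0.499, -0.002]] F [ 0.8  0.3 -0.1] g 0.5 q [-0.65  0.03  0.77  2.07 -0.18  0.53  0.26]
TURN [ 0.002 -0.004  0.001] rows 1.0 then SHIFT mm [41.2  0.9 -0.3] norm 41.2  | shift in current axes [41.2  1.  -0.1]
```

View pics/d2.png

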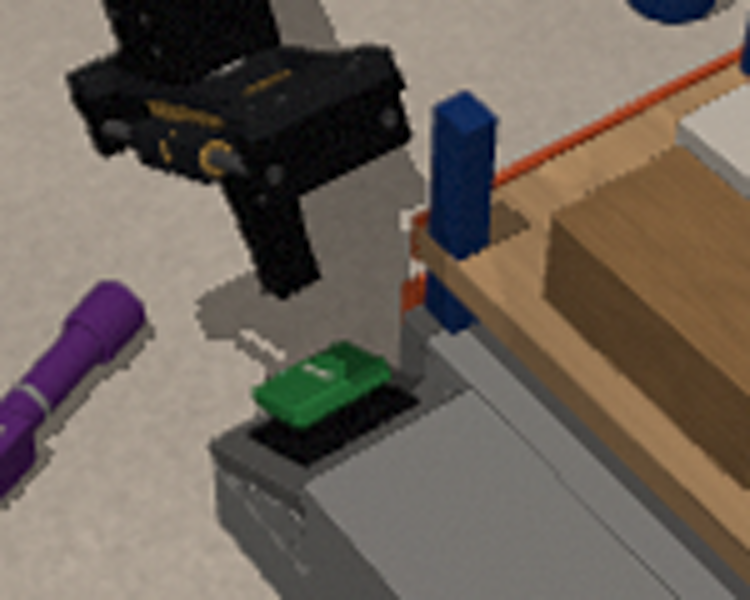

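View pics/d1.png

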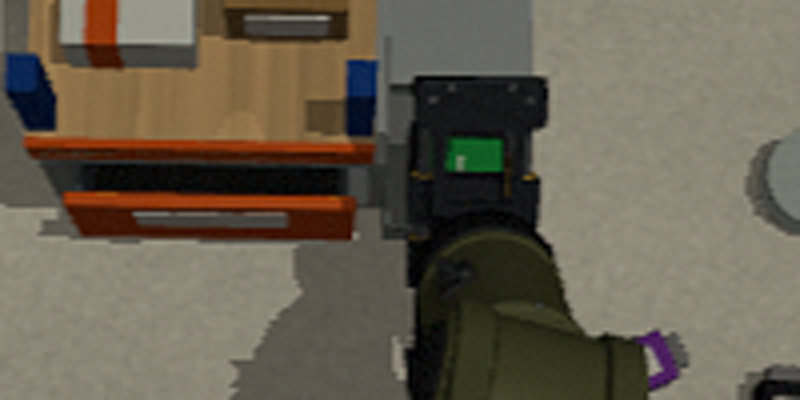

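The fingertips (scene crop 290,290) point at the key pad (320,380) and are aligned with it. I'll press slowly.

```bash
python3 -m creep '[[20,1,0,0,0,0,0],[10,0,0,0,0,0,0],[6,0,0,0,0,0,0],[3,0,0,0,0,0,0],[0,0,0,0,0,0,0]]'
python3 -m creep '[[3,0,0,0,0,0,0],[2,0,0,0,0,0,0],[0,0,0,0,0,0,0]]'
python3 -c "
from h import *
show()"
```

```text
time: 4.8
position: [0.574, -0.0725, 0.2652]
tool_rot: [1.409, 0.824, -0.806]
ft_force: [-0.3, 0.7, -0.3]
grip_width: 0.002
time: 5.1
position: [0.5766, -0.0726, 0.261]
tool_rot: [1.41, 0.824, -0.806]
ft_force: [-3.8, 1.1, 5.8]
grip_width: 0.005
t 5.1 tcp [ 0.5766 -0.0726  0.261 ] tip [ 0.6676 -0.071   0.1034] 
M [[0.5, 0.866, 0.011], [0.009, 0.008, -1.0], [-0.866, 0.5, -0.004]] F [-3.8  1.1  5.8] g 0.4 q [-0.59  0.16  0.74  2.05 -0.39  0.47  0.43]
```

Contact, at about 7 N. I'll carry on in small increments.

```bash
python3 -m creep '[[2,0,0,0,0,0,0],[1,0,0,0,0,0,0],[0,0,0,0,0,0,0]]'
python3 -m creep '[[1.5,0,0,0,0,0,0],[1,0,0,0,0,0,0],[0,0,0,0,0,0,0]]'
python3 - <<'E'
from h import *
show()
t=get_image("top");s=get_image("scene")
crop(t,225,120,425,270,3.5,"e1.png")
E
```

```text
time: 5.4
position: [0.578, -0.0726, 0.2586]
tool_rot: [1.41, 0.825, -0.806]
ft_force: [-5.3, 0.3, 6.7]
grip_width: 0.006
time: 5.7
position: [0.5793, -0.0725, 0.2563]
tool_rot: [1.41, 0.824, -0.806]
ft_force: [-3.1, 0.8, 4.4]
grip_width: 0.004
t 5.7 tcp [ 0.5793 -0.0725  0.2563] tip [ 0.6703 -0.071   0.0987] 
M [[0.5, 0.866, 0.011], [0.009, 0.008, -1.0], [-0.866, 0.5, -0.004]] F [-3.1  0.8  4.4] g 0.4 q [-0.58  0.18  0.73  2.05 -0.42  0.47  0.45]
```

View pics/e1.png

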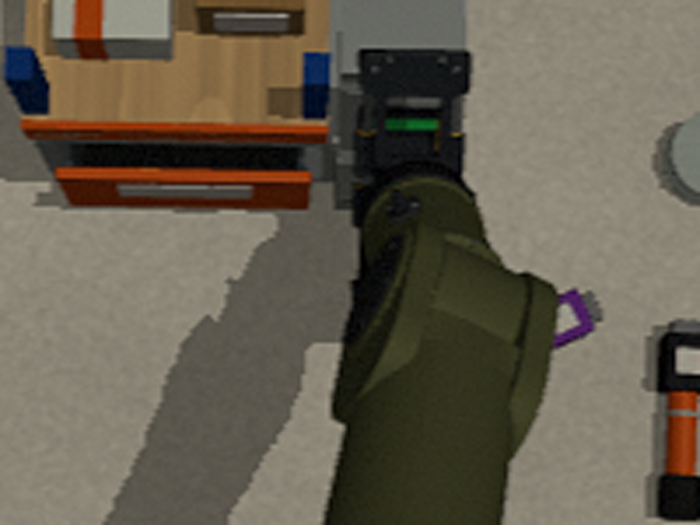

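```bash
python3 -m creep '[[1,0,0,0,0,0,0],[0.5,0,0,0,0,0,0],[0,0,0,0,0,0,0]]'
python3 - <<'E'
from h import *
t=get_image("top")
crop(t,225,120,425,270,3.5,"e2.png")
E
```

```text
time: 6.1
position: [0.5802, -0.0724, 0.2547]
tool_rot: [1.409, 0.824, -0.806]
ft_force: [-2.3, 0.4, 5.4]
grip_width: 0.004
```

View pics/e2.png

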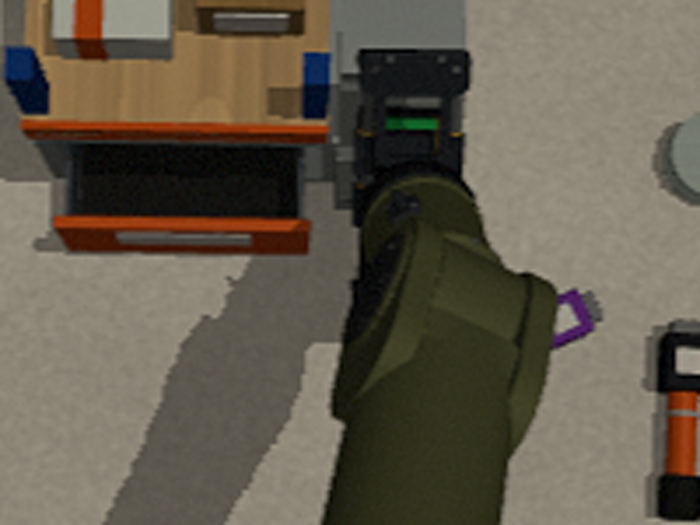

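The tray is sliding out (plate now at y≈235 in the crop) and the key is down. I'll retract and head for the coil.

```bash
python3 -m creep '[[-6,0,0,0,0,0,0],[-12,0,0,0,0,0,0],[-25,0,0,0,0,0,0],[-35,0,0,0,0,0,0],[-35,0,0,0,0,-0.1,40]]'
python3 -m creep '[[0,0,0,0,0,-0.14,60],[0,0,0,0,0,-0.14,60],[0,0,0,0,0,-0.1436,60]]'
python3 - <<'E'
from h import *
t=get_image("top");s=get_image("scene")
c=lambda x,y:(225+(x)/3.6-.36,140+(y)/3.6-.36)
a,b=onz(t,c(705,268),.017),onz(t,c(698,462),.017);v=b-a
yaw=np.arctan2(v[1],v[0]);print(a,b,np.degrees(yaw),np.linalg.norm(v))
plan(Rt(yaw+np.pi/2,0),[.470,-.2985,.10])
crop(t,225,120,425,270,3.5,"f1.png");crop(s,150,170,400,320,3,"f2.png")
E
```

```text
time: 6.65
position: [0.5212, -0.0739, 0.3515]
tool_rot: [1.375, 0.903, -0.888]
ft_force: [-0.0, 3.1, -0.2]
grip_width: 0.039
time: 6.95
position: [0.5229, -0.0734, 0.3531]
tool_rot: [1.202, 1.221, -1.202]
ft_force: [0.3, -0.3, -0.5]
grip_width: 0.281
[ 0.55020381 -0.30443123  0.017     ] [ 0.40249103 -0.29559549  0.017     ] 176.5768160528732 0.14797680770749866
t 7.05 tcp [ 0.5243 -0.0728  0.3514] tip [ 0.5235 -0.0729  0.1694] 
M [[-0.004, 1.0, 0.012], [-0.0, 0.012, -1.0], [-1.0, -0.004, 0.0]] F [ 0.8 -0.  -0.9] g 32.8 q [-0.69  0.12  0.84  1.85 -0.09  1.22  0.19]
TURN [1.642 0.004 0.003] rows 12.0 then SHIFT mm [ 69.4 228.6  40.7] norm 242.3  | shift in current axes [ 69.7 -56.6 225.1]
```

View pics/f1.png

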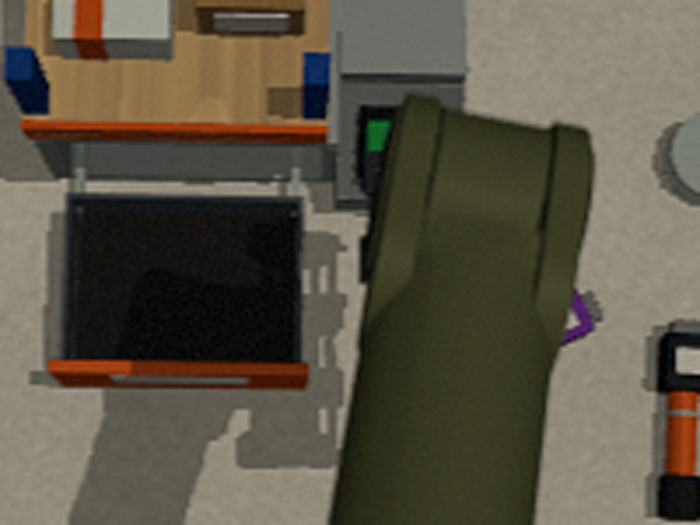

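```bash
python3 -m creep '[[0,-5,20,0,0,0,60],[0,-10,40,0,0,0,60],[0,-10,40,0,0,0,60],[0,-10,40,0,0,0,60],[0,-10,40,0,0,0,60]]'
python3 -m creep '[[0,-8,30,0.1,0,0,60],[0,0,10,0.14,0,0,60],[0,0,0,0.14,0,0,60],[0,0,0,0.14,0,0,60],[0,0,0,0.14,0,0,60]]'
python3 -m creep '[[0,0,0,0.14,0,0,60],[0,0,0,0.14,0,0,60],[0,0,0,0.14,0,0,60],[0,0,0,0.14,0,0,60],[0,0,0,0.14,0,0,60]]'
python3 -m creep '[[0,0,0,0.14,0,0,60],[0,0,0,0.12,0,0,60],[0,0,0,0,0,0,60]]'
python3 - <<'E'
from h import *
plan(Rt(np.radians(-94),0),[.472,-.2985,.06])
t=get_image("top");s=get_image("scene")
crop(t,325,170,525,290,3.5,"g1.png");crop(s,130,170,330,320,4,"g2.png")
E
```

```text
time: 7.55
position: [0.4792, -0.2556, 0.3515]
tool_rot: [1.204, 1.214, -1.198]
ft_force: [0.5, 0.7, -0.1]
grip_width: 0.679
time: 8.05
position: [0.471, -0.2945, 0.3511]
tool_rot: [1.676, 0.825, -1.672]
ft_force: [-0.5, 0.6, -0.2]
grip_width: 0.688
time: 8.55
position: [0.4712, -0.2942, 0.351]
tool_rot: [2.11, 0.229, -2.107]
ft_force: [0.0, 0.3, -0.2]
grip_width: 0.691
time: 8.85
position: [0.4712, -0.2942, 0.3511]
tool_rot: [-2.202, 0.041, 2.199]
ft_force: [-0.3, 0.6, -0.1]
grip_width: 0.689
t 8.85 tcp [ 0.4712 -0.2942  0.3511] tip [ 0.4714 -0.2938  0.1691] 
M [[0.001, -0.039, -0.999], [0.002, -0.999, 0.039], [-1.0, -0.002, -0.001]] F [-0.3  0.6 -0.1] g 59.9 q [-0.51  0.3   1.2   1.79 -0.3   1.25 -0.84]
TURN [ 0.03  -0.001  0.002] rows 1.0 then SHIFT mm [109.1   4.3  -1.1] norm 109.2  | shift in current axes [109.1   4.5  -0.9]
```

View pics/g2.png

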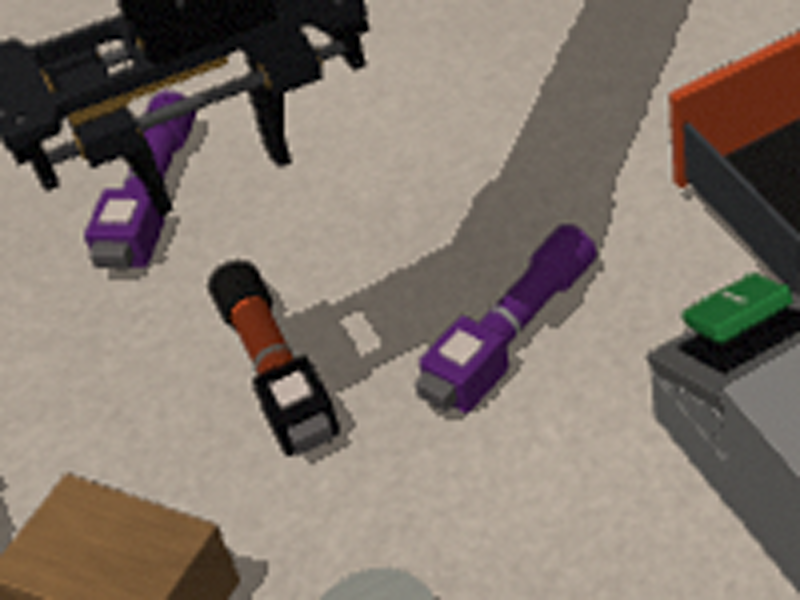

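The jaws straddle above the coil in the scene view; the key has sprung back up. I'll descend partway and check.

```bash
python3 -m creep '[[30,2,-1,0.03,0,0,60],[40,2,0,0,0,0,60],[35,0,0,0,0,0,60],[12,0,0,0,0,0,60],[0,0,0,0,0,0,60]]'
python3 - <<'E'
from h import *
plan(Rt(np.radians(-94),0),[.472,-.2985,.009])
t=get_image("top");s=get_image("scene")
crop(s,130,200,280,300,5,"h2.png");crop(t,380,190,480,290,5,"h1.png")
E
```

```text
time: 9.45
position: [0.4719, -0.2973, 0.2334]
tool_rot: [-2.182, 0.07, 2.189]
ft_force: [-0.2, 0.5, 0.3]
grip_width: 0.689
t 9.45 tcp [ 0.4719 -0.2973  0.2334] tip [ 0.4713 -0.2967  0.0514] 
M [[-0.003, -0.067, -0.998], [0.003, -0.998, 0.067], [-1.0, -0.003, 0.004]] F [-0.2  0.5  0.3] g 60.0 q [-0.37  0.46  1.07  1.9  -0.47  1.06 -0.74]
TURN [0.003 0.004 0.003] rows 1.0 then SHIFT mm [42.4  1.2 -0.1] norm 42.4  | shift in current axes [42.4  1.3 -0.3]
```

View pics/h2.png

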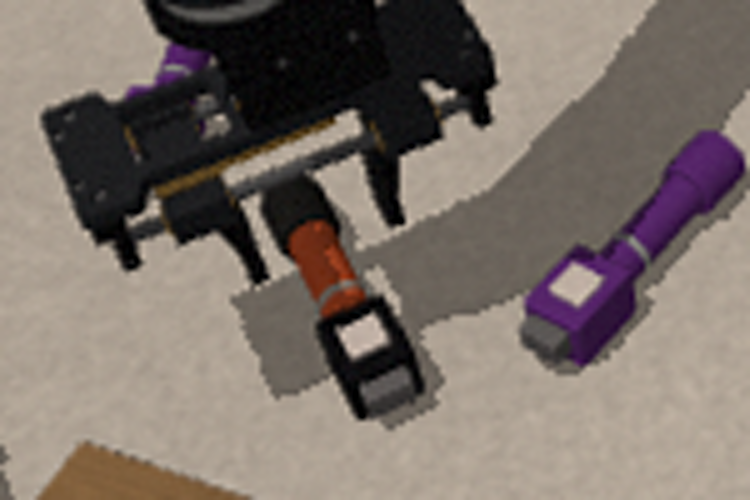

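View pics/h1.png

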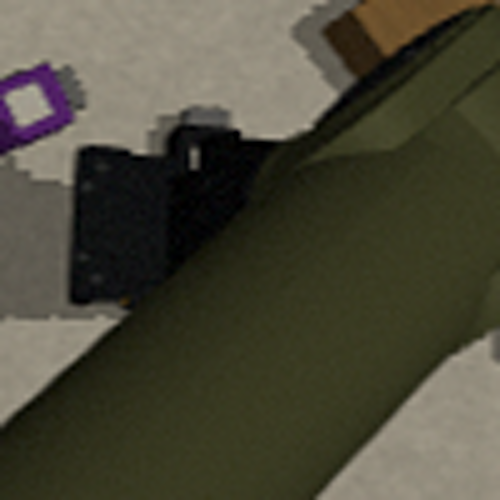

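```bash
python3 -m creep '[[15,0.5,0,0,0,0,60],[15,0.5,0,0,0,0,60],[8,0,0,0,0,0,60],[4,0,0,0,0,0,60],[0,0,0,0,0,0,60]]'
python3 - <<'E'
from h import *
show()
s=get_image("scene")
crop(s,130,200,280,300,5,"i2.png")
E
```

```text
time: 10.05
position: [0.4723, -0.2984, 0.1919]
tool_rot: [-2.183, 0.071, 2.187]
ft_force: [-0.4, 0.5, -0.1]
grip_width: 0.692
t 10.05 tcp [ 0.4723 -0.2984  0.1919] tip [ 0.4719 -0.2978  0.0099] 
M [[-0.002, -0.068, -0.998], [0.003, -0.998, 0.068], [-1.0, -0.003, 0.002]] F [-0.4  0.5 -0.1] g 60.2 q [-0.31  0.52  1.01  1.92 -0.53  1.   -0.69]
```

View pics/i2.png

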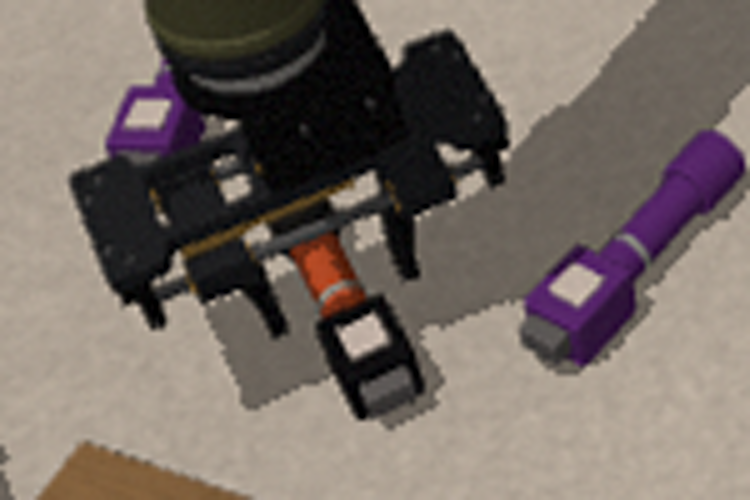

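```bash
python3 - <<'E'
from h import *
s=get_image("scene");t=get_image("top")
a,M=show()
q=lambda P:((proj(s,P)-[130,200]+.4)*5).round(0).tolist()
tip=a["position"]+.182*M[:,0]
for o in(-.03,-.04,.03,.04): print("tip",o,q(tip+o*M[:,1]))
g=np.array([.472,-.2985,0]);v=np.array([-.998,.068,0])
for x in(-75,-30,0,35,69): print(x,q(g+v*x/1e3+[0,0,.017]),"top",q(g+v*x/1e3+[0,0,.029]))
g3=onz(s,(130+340/5-.4,200+312/5-.4),.017);print("head/stem from scene at .017",g3, onz(s,(130+342/5-.4,200+304/5-.4),.029))
E
```

```text
t 10.2 tcp [ 0.4727 -0.2987  0.193 ] tip [ 0.4727 -0.2982  0.011 ] 
M [[-0.0, -0.068, -0.998], [0.003, -0.998, 0.068], [-1.0, -0.003, 0.0]] F [ 0.4  0.1 -0.8] g 60.0 q [-0.31  0.52  1.01  1.92 -0.53  1.   -0.69]
tip -0.03 [[395.0, 273.0]]
tip -0.04 [[413.0, 265.0]]
tip 0.03 [[281.0, 322.0]]
tip 0.04 [[261.0, 330.0]]
-75 [[386.0, 394.0]] top [[381.0, 380.0]]
-30 [[355.0, 330.0]] top [[350.0, 315.0]]
0 [[335.0, 289.0]] top [[330.0, 274.0]]
35 [[313.0, 243.0]] top [[307.0, 228.0]]
69 [[292.0, 201.0]] top [[287.0, 186.0]]
head/stem from scene at .017 [ 0.48723046 -0.30210832  0.017     ] [ 0.49321402 -0.30087153  0.029     ]
```

Projecting the model points onto the scene image matches what I see (head/stem edge at about (348,308)), so the jaws are at the middle of the stem. I'll grip.

```bash
python3 -m creep '[[0,0,0,0,0,0,40],[0,0,0,0,0,0,30],[0,0,0,0,0,0,15],[0,0,0,0,0,0,10],[0,0,0,0,0,0,10]]' 25
python3 -m creep '[[0,0,0,0,0,0,10],[0,0,0,0,0,0,10],[0,0,0,0,0,0,10]]' 25
python3 -m creep '[[-5,0,0,0,0,0,10],[-10,0,0,0,0,0,10],[-15,0,0,0,0,0,10],[-10,0,0,0,0,0,10],[0,0,0,0,0,0,10]]' 25
python3 - <<'E'
from h import *
show()
s=get_image("scene")
crop(s,130,180,290,300,5,"j2.png")
E
```

```text
time: 10.7
position: [0.4726, -0.2984, 0.1927]
tool_rot: [-2.185, 0.071, 2.186]
ft_force: [0.1, 0.2, -0.8]
grip_width: 0.32
time: 11.0
position: [0.4725, -0.2986, 0.1927]
tool_rot: [-2.185, 0.071, 2.186]
ft_force: [-1.3, -0.3, 0.1]
grip_width: 0.27
time: 11.5
position: [0.4733, -0.2992, 0.2348]
tool_rot: [-2.189, 0.072, 2.183]
ft_force: [0.1, 0.2, -1.7]
grip_width: 0.267
t 11.5 tcp [ 0.4733 -0.2992  0.2348] tip [ 0.4739 -0.2988  0.0528] 
M [[0.003, -0.068, -0.998], [0.002, -0.998, 0.068], [-1.0, -0.002, -0.003]] F [ 0.1  0.2 -1.7] g 23.2 q [-0.36  0.46  1.07  1.9  -0.47  1.06 -0.73]
```

View pics/j2.png

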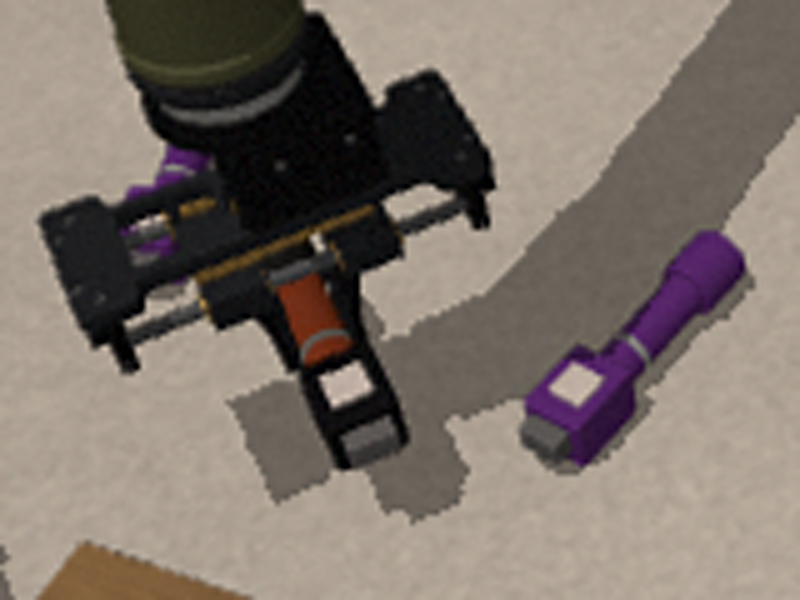

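```bash
python3 -m creep '[[-20,0,0,0,0,0,10],[-40,0,0,0,0,0,10],[-40,0,0,0,0,0,10],[-30,0,0,0,0,0,10],[-15,0,0,0,0,0,10]]' 25
python3 - <<'E'
from h import *
t=get_image("top")
c=lambda x,y:(225+(x)/3.5-.36,120+(y)/3.5-.36)
for n,a,z in(("botL",(62,387),.012),("botR",(306,386),.012),("rear L in",(70,197),.075),("rear R in",(299,199),.075),("topL back",(48,361),.1),("topR back",(307,366),.1)): print(n,onz(t,c(*a),z).round(4))
print(proj(t,[[.493,.088,.06],[.551,.08,.026]]))
plan(Rt(PSI,0),[.551,.080,.20])
crop(t,225,120,425,270,4,"k1.png")
E
```

```text
time: 12.05
position: [0.4729, -0.2996, 0.3799]
tool_rot: [-2.188, 0.072, 2.183]
ft_force: [1.2, 0.0, -2.1]
grip_width: 0.27
botL [0.4961 0.1839 0.012 ]
botR [ 0.5007 -0.0057  0.012 ]
rear L in [0.6327 0.1758 0.075 ]
rear R in [0.6354 0.0033 0.075 ]
topL back [0.5046 0.1827 0.1   ]
topR back [ 0.5048 -0.0047  0.1   ]
[[276.60214421 229.96060544]
 [280.98783112 210.28367278]]
t 12.1 tcp [ 0.4732 -0.2999  0.381 ] tip [ 0.474  -0.2995  0.199 ] 
M [[0.004, -0.068, -0.998], [0.002, -0.998, 0.068], [-1.0, -0.002, -0.004]] F [ 0.6 -1.  -0.1] g 23.5 q [-0.49  0.27  1.18  1.74 -0.26  1.3  -0.89]
TURN [-1.647 -0.005 -0.002] rows 12.0 then SHIFT mm [  -1.    80.8 -379.2] norm 387.7  | shift in current axes [   0.  -384.3  -51.9]
```

View pics/k1.png

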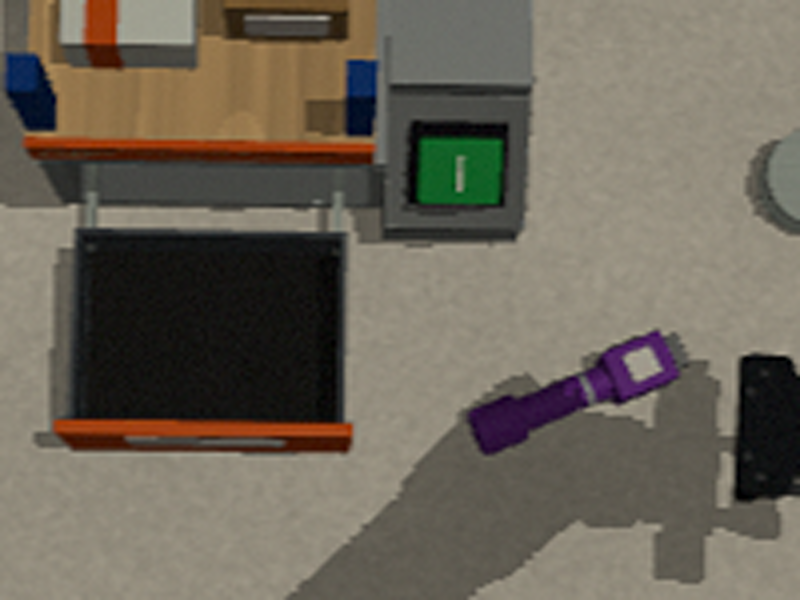

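```bash
python3 -m creep '[[0,-15,-2,0,0,0,10],[0,-35,-5,0,0,0,10],[0,-40,-5,0,0,0,10],[0,-40,-5,0,0,0,10],[0,-40,-5,0,0,0,10]]' 25
python3 -m creep '[[0,-40,-6,0,0,0,10],[0,-40,-6,0,0,0,10],[0,-40,-6,0,0,0,10],[0,-40,-6,0,0,0,10],[0,-35,-5,0,0,0,10]]' 25
python3 -m creep '[[0,-20,-3,-0.07,0,0,10],[0,0,0,-0.13,0,0,10],[0,0,0,-0.14,0,0,10],[0,0,0,-0.14,0,0,10],[0,0,0,-0.14,0,0,10]]' 25
python3 -m creep '[[0,0,0,-0.14,0,0,10],[0,0,0,-0.14,0,0,10],[0,0,0,-0.14,0,0,10],[0,0,0,-0.14,0,0,10],[0,0,0,-0.14,0,0,10]]' 25
python3 -m creep '[[0,0,0,-0.14,0,0,10],[0,0,0,-0.12,0,0,10],[0,0,0,-0.06,0,0,10],[0,0,0,0,0,0,10]]' 25
python3 - <<'E'
from h import *
plan(Rt(PSI,0),[.554,.0808,.12])
s=get_image("scene");t=get_image("top")
crop(t,225,120,425,270,4,"l1.png");crop(s,230,100,430,250,4,"l2.png")
E
```

```text
time: 12.6
position: [0.5056, -0.1289, 0.3764]
tool_rot: [-2.182, 0.07, 2.189]
ft_force: [0.7, -0.1, -1.5]
grip_width: 0.265
time: 13.1
position: [0.5479, 0.0645, 0.3767]
tool_rot: [-2.183, 0.069, 2.19]
ft_force: [0.2, -0.1, -2.3]
grip_width: 0.267
time: 13.6
position: [0.5521, 0.0818, 0.3765]
tool_rot: [1.903, 0.549, -1.909]
ft_force: [-0.2, 0.4, -1.5]
grip_width: 0.266
time: 14.1
position: [0.5521, 0.0817, 0.3765]
tool_rot: [1.435, 1.049, -1.438]
ft_force: [-1.1, -0.3, -1.8]
grip_width: 0.264
time: 14.5
position: [0.5521, 0.0816, 0.3767]
tool_rot: [1.208, 1.214, -1.21]
ft_force: [-0.6, -0.2, -2.1]
grip_width: 0.264
t 14.5 tcp [0.5521 0.0816 0.3767] tip [0.5515 0.0819 0.1947] 
M [[-0.004, 1.0, 0.002], [0.002, 0.002, -1.0], [-1.0, -0.004, -0.002]] F [-0.6 -0.2 -2.1] g 22.9 q [-0.9   0.17  0.8   1.75 -0.13  1.28 -0.08]
TURN [-0.006 -0.002  0.004] rows 1.0 then SHIFT mm [74.7  1.9  0.8] norm 74.7  | shift in current axes [74.7  2.1  0.9]
```

View pics/l1.png

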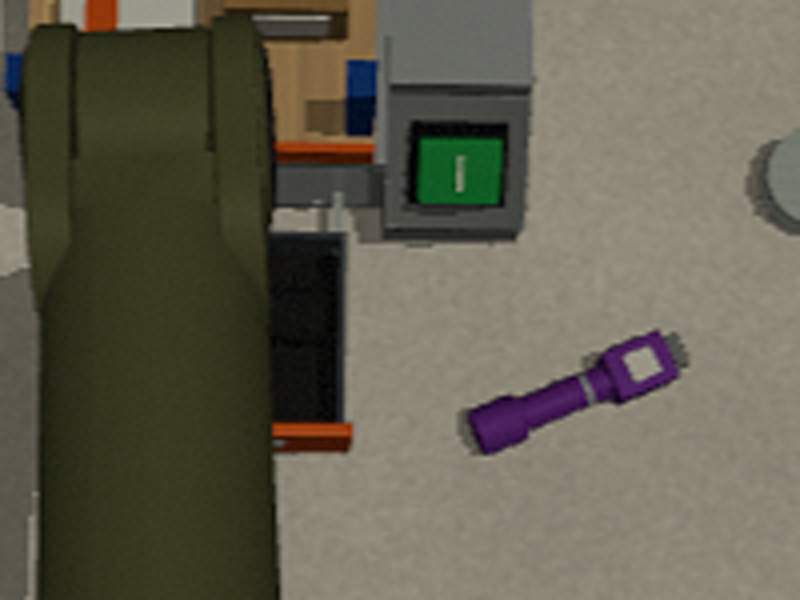

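View pics/l2.png

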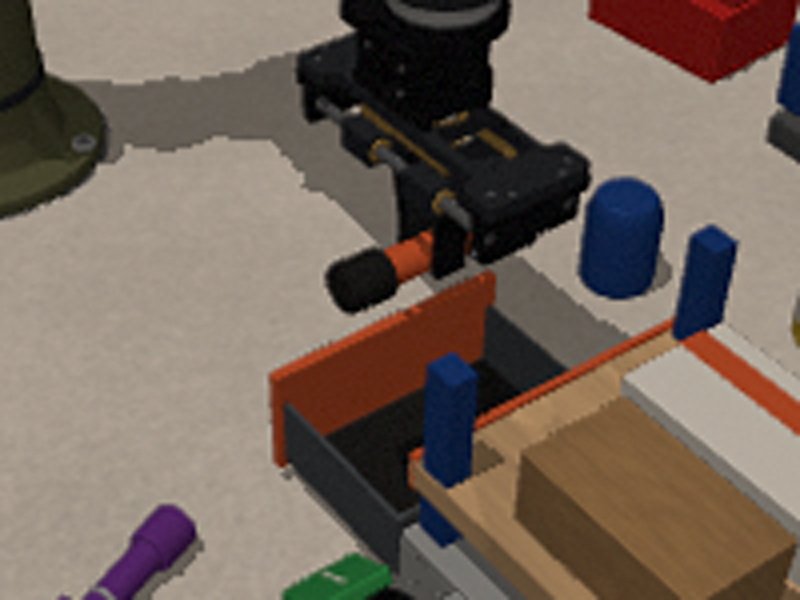

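```bash
python3 - <<'E'
from h import *
s=get_image("scene")
a,M=show(); tip=a["position"]+.182*M[:,0]
for x in(35,69): print(x,((proj(s,tip+[0,-x/1e3,.006])-[230,100]+.4)*4).round(0))
E
```

```text
t 14.65 tcp [0.5524 0.0815 0.3776] tip [0.552  0.0819 0.1956] 
M [[-0.002, 1.0, 0.0], [0.002, 0.0, -1.0], [-1.0, -0.002, -0.002]] F [ 0.1 -0.3 -1. ] g 23.3 q [-0.91  0.17  0.8   1.74 -0.13  1.28 -0.08]
35 [[385. 273.]]
69 [[339. 294.]]
```

```bash
python3 -m creep '[[10,1,0,0,0,0,10],[20,1,0.5,0,0,0,10],[20,0,0,0,0,0,10],[18,0,0,0,0,0,10],[5,0,0,0,0,0,10]]' 25
python3 - <<'E'
from h import *
plan(Rt(PSI,0),[.554,.0808,.039])
s=get_image("scene")
crop(s,230,100,430,250,4,"m2.png")
E
```

```text
time: 15.15
position: [0.5536, 0.0812, 0.3029]
tool_rot: [1.207, 1.214, -1.211]
ft_force: [0.9, -0.4, -1.9]
grip_width: 0.27
t 15.15 tcp [0.5536 0.0812 0.3029] tip [0.5527 0.0815 0.1209] 
M [[-0.005, 1.0, 0.001], [0.001, 0.001, -1.0], [-1.0, -0.005, -0.001]] F [ 0.9 -0.4 -1.9] g 23.5 q [-0.87  0.25  0.78  1.83 -0.2   1.14 -0.02]
TURN [-0.007 -0.001  0.005] rows 1.0 then SHIFT mm [81.9  0.4  0.4] norm 81.9  | shift in current axes [81.9  0.8  0.5]
```

View pics/m2.png

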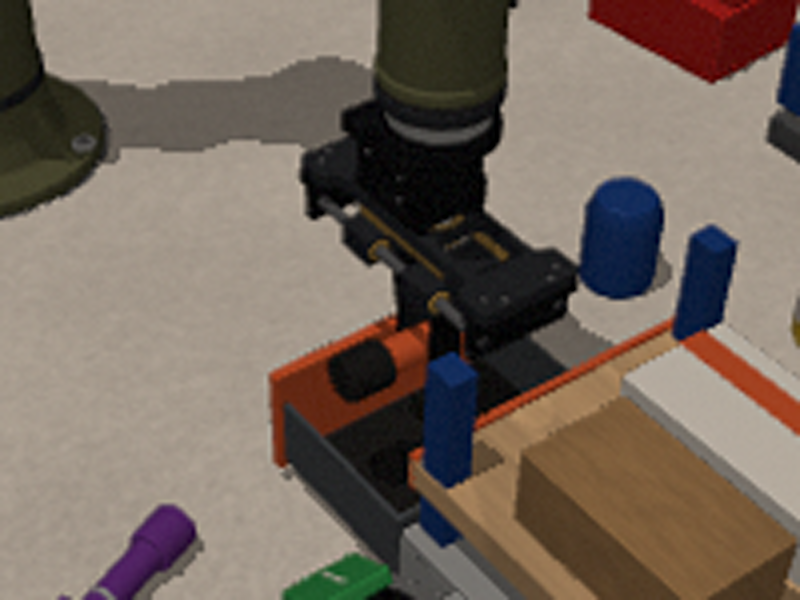

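```bash
python3 -m creep '[[10,1,1,0,0,0,10],[15,0,1,0,0,0,10],[8,0,0,0,0,0,10],[0,0,0,0,0,0,10]]' 25
python3 - <<'E'
from h import *
plan(Rt(PSI,0),[.554,.0793,.039])
s=get_image("scene")
crop(s,280,150,400,240,6.6,"n2.png")
E
```

```text
time: 15.6
position: [0.555, 0.0792, 0.2711]
tool_rot: [1.208, 1.214, -1.21]
ft_force: [-0.2, 0.2, -1.2]
grip_width: 0.27
t 15.6 tcp [0.555  0.0792 0.2711] tip [0.5544 0.0796 0.0891] 
M [[-0.003, 1.0, 0.001], [0.002, 0.001, -1.0], [-1.0, -0.003, -0.002]] F [-0.2  0.2 -1.2] g 23.5 q [-0.85  0.3   0.77  1.86 -0.23  1.08  0.01]
TURN [-0.007 -0.002  0.003] rows 1.0 then SHIFT mm [50.1 -1.  -0.1] norm 50.1  | shift in current axes [50.1 -0.8 -0. ]
```

View pics/n2.png

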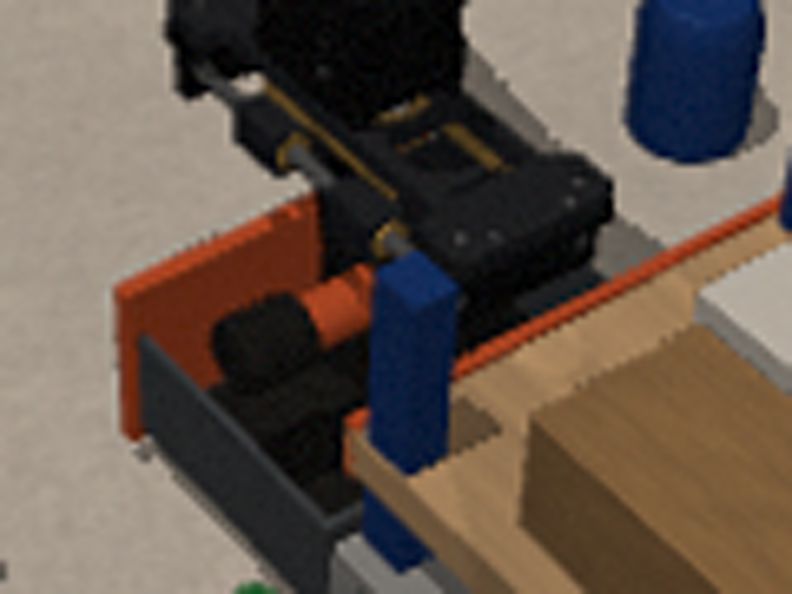

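```bash
python3 -m creep '[[12,-1,0,0,0,0,10],[12,0,0,0,0,0,10],[8,0,0,0,0,0,10],[0,0,0,0,0,0,10]]' 25
python3 -m creep '[[6,0,0,0,0,0,10],[5,0,0,0,0,0,10],[0,0,0,0,0,0,10]]' 25
python3 - <<'E'
from h import *
plan(Rt(PSI,0),[.554,.0793,.037])
s=get_image("scene")
crop(s,280,150,400,240,6.6,"o2.png")
E
```

```text
time: 16.05
position: [0.5538, 0.0794, 0.239]
tool_rot: [1.208, 1.214, -1.21]
ft_force: [-1.1, -0.4, -2.5]
grip_width: 0.269
time: 16.35
position: [0.5543, 0.0794, 0.229]
tool_rot: [1.209, 1.213, -1.208]
ft_force: [-0.3, -0.1, -1.6]
grip_width: 0.265
t 16.35 tcp [0.5543 0.0794 0.229 ] tip [0.554  0.0798 0.047 ] 
M [[-0.002, 1.0, 0.001], [0.003, 0.001, -1.0], [-1.0, -0.002, -0.003]] F [-0.3 -0.1 -1.6] g 23.0 q [-0.83  0.35  0.75  1.89 -0.28  1.01  0.05]
TURN [-0.007 -0.003  0.002] rows 1.0 then SHIFT mm [10.  -0.3  0.1] norm 10.0  | shift in current axes [10.  -0.3  0.1]
```

View pics/o2.png

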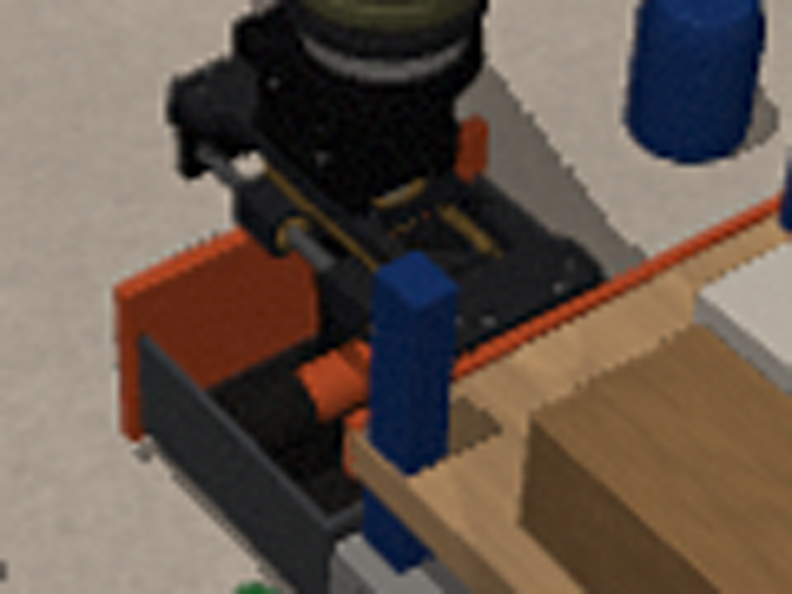

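```bash
python3 -m creep '[[4,0,0,0,0,0,10],[3,0,0,0,0,0,10],[0,0,0,0,0,0,10]]' 25
python3 -m creep '[[1.5,0,0,0,0,0,10],[0,0,0,0,0,0,10]]' 25
python3 -m creep '[[1,0,0,0,0,0,10],[0,0,0,0,0,0,10]]' 25
```

```text
time: 16.7
position: [0.5544, 0.0794, 0.2222]
tool_rot: [1.21, 1.213, -1.208]
ft_force: [-0.2, -0.1, -2.2]
grip_width: 0.267
time: 16.9
position: [0.5546, 0.0794, 0.2211]
tool_rot: [1.21, 1.213, -1.207]
ft_force: [-1.0, 0.0, -0.8]
grip_width: 0.271
time: 17.1
position: [0.5546, 0.0794, 0.2201]
tool_rot: [1.21, 1.212, -1.207]
ft_force: [-0.1, -1.5, -2.0]
grip_width: 0.267
```

```bash
python3 -m creep '[[1,0,0,0,0,0,10],[0,0,0,0,0,0,10]]' 25
python3 -m creep '[[1,0,0,0,0,0,10],[0,0,0,0,0,0,10]]' 25
```

```text
time: 17.3
position: [0.5545, 0.0794, 0.2191]
tool_rot: [1.21, 1.213, -1.207]
ft_force: [0.0, -0.3, -1.6]
grip_width: 0.27
time: 17.5
position: [0.5545, 0.0794, 0.2181]
tool_rot: [1.21, 1.213, -1.207]
ft_force: [-0.2, 0.0, -1.7]
grip_width: 0.266
```

```bash
python3 -m creep '[[1,0,0,0,0,0,10],[0,0,0,0,0,0,10]]' 25
python3 -m creep '[[0.5,0,0,0,0,0,10],[0,0,0,0,0,0,10]]' 25
```

```text
time: 17.7
position: [0.5547, 0.0794, 0.2176]
tool_rot: [1.21, 1.213, -1.207]
ft_force: [-1.7, -0.5, 2.4]
grip_width: 0.266
time: 17.9
position: [0.5549, 0.0793, 0.2176]
tool_rot: [1.211, 1.212, -1.207]
ft_force: [-2.4, 0.0, 6.1]
grip_width: 0.267
```

Contact came at the expected height, with the coil on the floor. I'll ease off and open.

```bash
python3 -m creep '[[-0.5,0,0,0,0,0,20],[0,0,0,0,0,0,30],[0,0,0,0,0,0,42],[0,0,0,0,0,0,42],[0,0,0,0,0,0,42]]' 10
python3 -m creep '[[-5,0,0,0,0,0,42],[-15,0,0,0,0,0,42],[-30,0,0,0,0,0,42],[-40,0,0,0,0,0,42],[-40,0,0,0,0,0,42]]'
python3 - <<'E'
from h import *
show()
s=get_image("scene");t=get_image("top")
crop(s,280,150,400,240,6.6,"p2.png");crop(t,225,120,425,270,4,"p1.png")
E
```

```text
time: 18.4
position: [0.5546, 0.0794, 0.217]
tool_rot: [1.21, 1.212, -1.207]
ft_force: [0.1, -0.1, 0.3]
grip_width: 0.461
time: 18.9
position: [0.5545, 0.0786, 0.3496]
tool_rot: [1.211, 1.212, -1.207]
ft_force: [1.0, 0.3, 1.1]
grip_width: 0.484
t 18.9 tcp [0.5545 0.0786 0.3496] tip [0.5545 0.0791 0.1676] 
M [[-0.0, 1.0, 0.001], [0.003, 0.001, -1.0], [-1.0, -0.0, -0.003]] F [1.  0.3 1.1] g 42.1 q [-0.9   0.2   0.8   1.78 -0.16  1.23 -0.05]
```

View pics/p2.png

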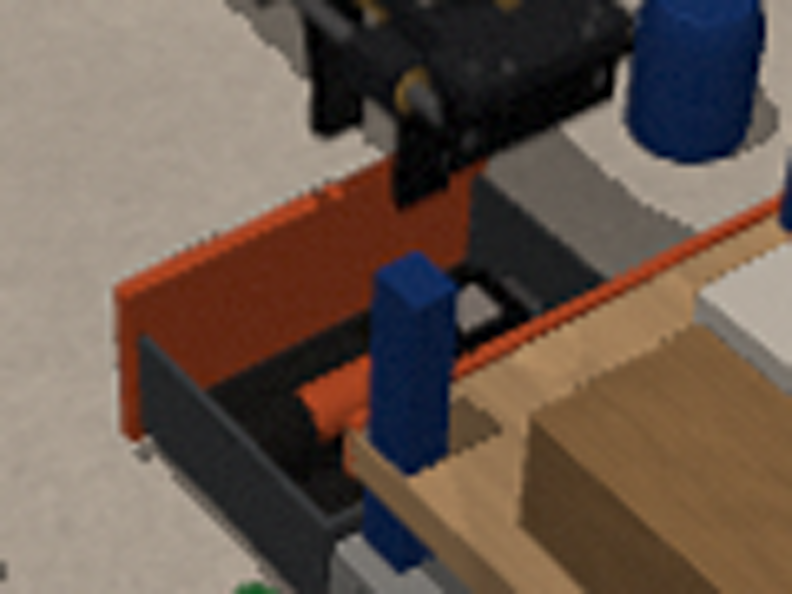

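The coil is flat across the tray: stem at (335,395) and head at (480,300) in the crop, clear of the walls. Next I turn the closed gripper ready for the push.

```bash
python3 -m creep '[[-10,-20,0,0,0,0,0],[0,-40,0,0.1,0,0,0],[0,0,0,0.14,0,0,0],[0,0,0,0.14,0,0,0],[0,0,0,0.14,0,0,0]]' 10
python3 -m creep '[[0,0,0,0.14,0,0,0],[0,0,0,0.14,0,0,0],[0,0,0,0.14,0,0,0],[0,0,0,0.14,0,0,0],[0,0,0,0.14,0,0,0]]'
python3 -m creep '[[0,0,0,0.14,0,0,0],[0,0,0,0.14,0,0,0],[0,0,0,0.07,0,0,0],[0,0,0,0,0,0,0]]'
python3 - <<'E'
from h import *
plan(Rt(PSI-np.pi/2,0),[.45,.0885,.16])
t=get_image("top");crop(t,225,120,425,270,4,"q1.png")
E
```

```text
time: 19.5
position: [0.4943, 0.0786, 0.358]
tool_rot: [1.587, 0.918, -1.583]
ft_force: [-0.7, 0.2, -0.2]
grip_width: 0.112
time: 20.0
position: [0.4947, 0.0785, 0.3577]
tool_rot: [2.035, 0.359, -2.034]
ft_force: [-0.1, 1.3, 0.4]
grip_width: 0.006
time: 20.4
position: [0.4947, 0.0786, 0.3577]
tool_rot: [-2.22, -0.006, 2.221]
ft_force: [0.8, -0.1, -0.1]
grip_width: 0.004
t 20.4 tcp [0.4947 0.0786 0.3577] tip [0.4946 0.0792 0.1757] 
M [[-0.0, 0.002, -1.0], [0.003, -1.0, -0.002], [-1.0, -0.003, 0.0]] F [ 0.8 -0.1 -0.1] g 0.3 q [-1.02  0.02  0.83  1.9  -0.02  1.23 -1.75]
TURN [-0.006  0.     0.003] rows 1.0 then SHIFT mm [ 15.7 -10.3  44.6] norm 48.4  | shift in current axes [15.7 -9.9 44.6]
```

View pics/q1.png

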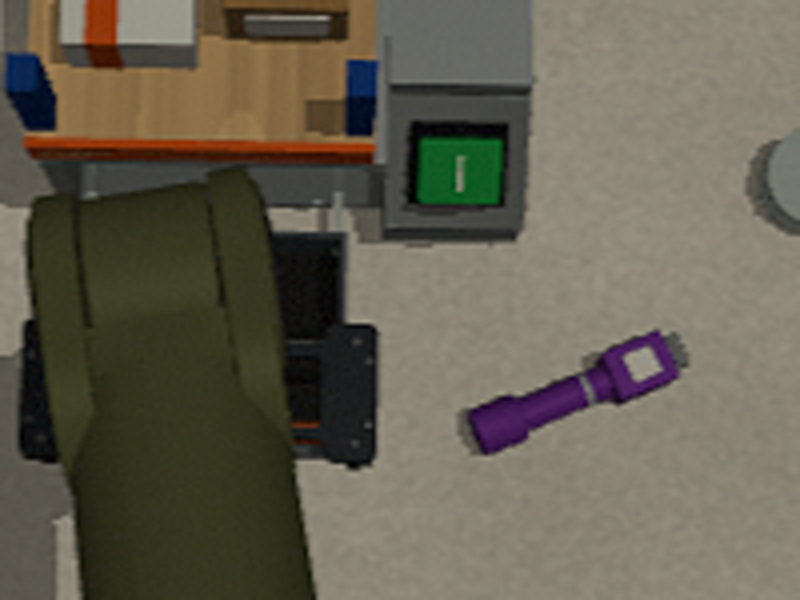

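```bash
python3 -m creep '[[0,-5,20,0,0,0,0],[0,-5,25,0,0,0,0],[20,0,5,0,0,0,0],[30,0,0,0,0,0,0],[30,0,0,0,0,0,0]]'
python3 -m creep '[[30,0,0,0,0,0,0],[15,0,0,0,0,0,0],[5,0,0,0,0,0,0],[0,0,0,0,0,0,0]]'
python3 - <<'E'
from h import *
show()
t=get_image("top");crop(t,225,120,425,270,4,"r1.png")
s=get_image("scene");crop(s,230,100,430,250,4,"r2.png")
E
```

```text
time: 20.95
position: [0.4446, 0.0892, 0.2772]
tool_rot: [-2.222, -0.011, 2.219]
ft_force: [0.4, -0.8, -0.1]
grip_width: 0.008
time: 21.35
position: [0.4445, 0.0891, 0.2271]
tool_rot: [2.22, 0.006, -2.222]
ft_force: [0.2, 0.8, -0.5]
grip_width: 0.004
t 21.35 tcp [0.4445 0.0891 0.2271] tip [0.4443 0.0895 0.0451] 
M [[-0.001, 0.003, -1.0], [0.002, -1.0, -0.003], [-1.0, -0.002, 0.001]] F [ 0.2  0.8 -0.5] g 0.3 q [-1.04  0.09  0.82  2.14 -0.08  0.94 -1.74]
```

View pics/r2.png

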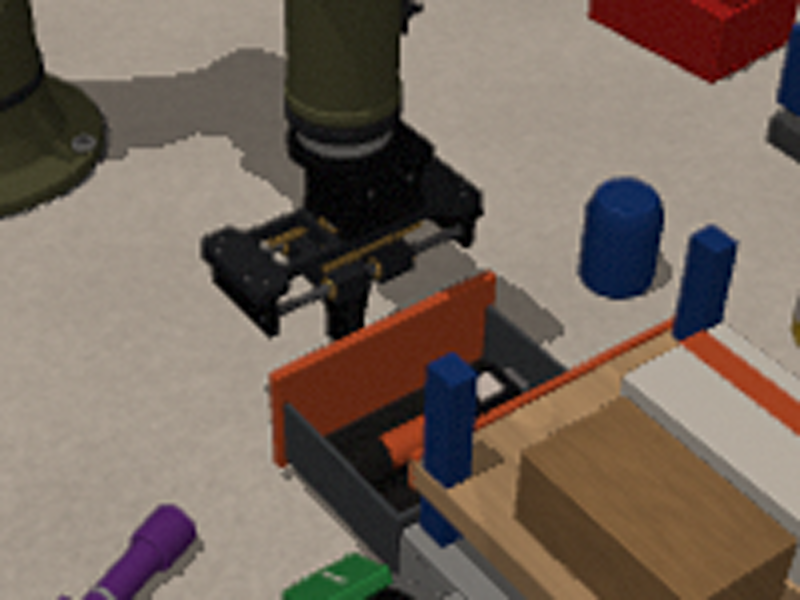

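```bash
python3 -m creep '[[0,0,0,0,0.05,0,0],[0,0,0,0,0.05,0,0],[0,0,0,0,0.05,0,0],[0,0,0,0,0.03,0,0],[0,0,0,0,0,0,0]]'
python3 -c "
from h import *
show()"
```

```text
time: 21.95
position: [0.4446, 0.0894, 0.2281]
tool_rot: [-2.411, -0.008, 2.011]
ft_force: [-0.6, 0.4, 0.7]
grip_width: 0.006
t 21.95 tcp [0.4446 0.0894 0.2281] tip [0.4773 0.0903 0.0491] 
M [[0.18, 0.003, -0.984], [0.005, -1.0, -0.002], [-0.984, -0.005, -0.18]] F [-0.6  0.4  0.7] g 0.5 q [-1.07 -0.01  0.81  2.22  0.07  0.76 -1.88]
```

```bash
python3 -m creep '[[0.5,0,0,0,0.025,0,0],[1,0,0,0,0.03,0,0],[1,0,0,0,0.04,0,0],[1,0,0,0,0.04,0,0],[1,0,0,0,0.04,0,0]]'
python3 -m creep '[[1,0,0,0,0.04,0,0],[1,0,0,0,0.04,0,0],[1,0,0,0,0.04,0,0],[2,0,0,0,0.04,0,0],[2,0,0,0,0.04,0,0]]'
python3 - <<'E'
from h import *
show()
t=get_image("top");crop(t,225,120,425,270,4,"s1.png")
s=get_image("scene");crop(s,230,100,430,250,4,"s2.png")
E
```

```text
time: 22.45
position: [0.4435, 0.089, 0.2211]
tool_rot: [2.574, 0.003, -1.801]
ft_force: [-4.7, 0.3, -4.8]
grip_width: 0.005
time: 22.95
position: [0.4462, 0.0884, 0.214]
tool_rot: [2.74, 0.001, -1.536]
ft_force: [-6.1, -1.2, -4.0]
grip_width: 0.007
t 22.95 tcp [0.4462 0.0884 0.214 ] tip [0.5412 0.0885 0.0588] 
M [[0.522, 0.001, -0.853], [0.0, -1.0, -0.001], [-0.853, 0.0, -0.522]] F [-6.1 -1.2 -4. ] g 0.6 q [-1.   -0.09  0.67  2.37  0.63  0.38 -2.42]
```

View pics/s2.png

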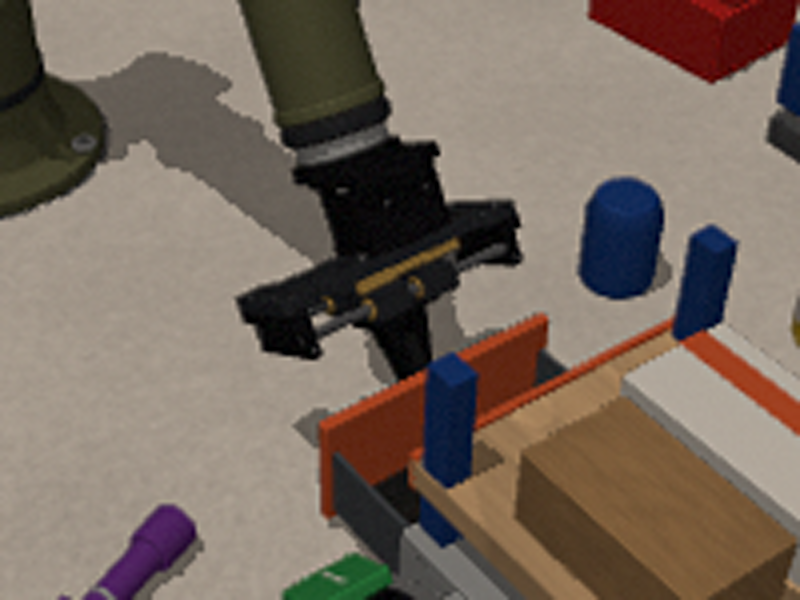

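```bash
python3 -m creep '[[3,0,-5,0,0,0,0],[3,0,-5,0,0,0,0],[3,0,-5,0,0,0,0],[3,0,-5,0,0,0,0],[3,0,-5,0,0,0,0]]'
python3 -c "
from h import *
show()"
```

```text
time: 23.55
position: [0.4762, 0.0887, 0.2151]
tool_rot: [2.739, 0.001, -1.538]
ft_force: [-6.6, 0.3, -4.4]
grip_width: 0.008
t 23.55 tcp [0.4762 0.0887 0.2151] tip [0.5709 0.0888 0.0597] 
M [[0.52, 0.001, -0.854], [0.001, -1.0, -0.001], [-0.854, -0.0, -0.52]] F [-6.6  0.3 -4.4] g 0.7 q [-1.01 -0.01  0.72  2.31  0.47  0.34 -2.26]
```

```bash
python3 -m creep '[[3.2,0,-5,0,0,0,0],[3.2,0,-5,0,0,0,0],[3.2,0,-5,0,0,0,0],[3.2,0,-5,0,0,0,0],[3.2,0,-5,0,0,0,0]]'
python3 -m creep '[[3,0,-4,0,0,0,0],[2,0,-3,0,0,0,0],[0,0,0,0,0,0,0]]'
python3 - <<'E'
from h import *
show()
t=get_image("top");crop(t,225,120,425,270,4,"u1.png")
s=get_image("scene");crop(s,230,100,430,250,4,"u2.png")
E
```

```text
time: 24.05
position: [0.506, 0.0888, 0.2149]
tool_rot: [2.739, 0.002, -1.538]
ft_force: [-6.9, -1.7, -2.5]
grip_width: 0.006
time: 24.35
position: [0.5152, 0.0888, 0.2148]
tool_rot: [-2.74, -0.002, 1.536]
ft_force: [-4.9, -1.3, -1.2]
grip_width: 0.007
t 24.35 tcp [0.5152 0.0888 0.2148] tip [0.6102 0.0891 0.0595] 
M [[0.522, 0.001, -0.853], [0.001, -1.0, -0.001], [-0.853, -0.001, -0.522]] F [-4.9 -1.3 -1.2] g 0.6 q [-0.96  0.1   0.72  2.23  0.23  0.31 -2.03]
```

View pics/u2.png

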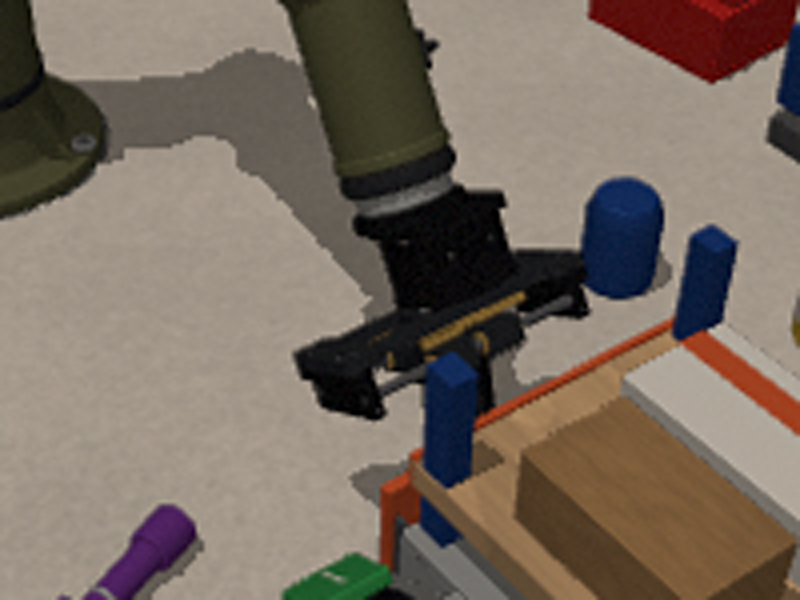

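View pics/u1.png

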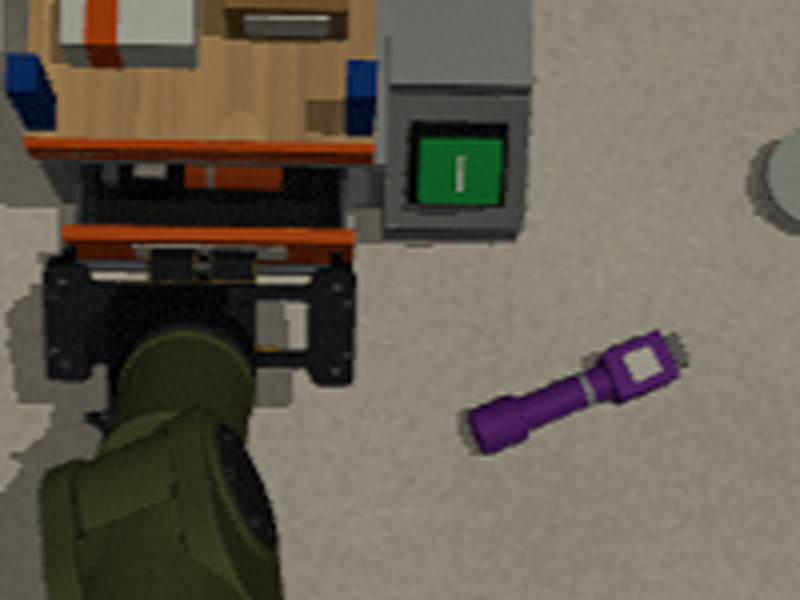

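The coil is lying still across the tray, seen under the shelf edge at (200,178), and contact is centred. I'll do the last stretch slowly.

```bash
python3 -m creep '[[1.2,0,-2,0,0,0,0],[1.2,0,-2,0,0,0,0],[1.2,0,-2,0,0,0,0],[1.2,0,-2,0,0,0,0],[0.6,0,-1,0,0,0,0]]'
python3 -m creep '[[0.6,0,-1,0,0,0,0],[0.6,0,-1,0,0,0,0],[0.6,0,-1,0,0,0,0],[0.6,0,-1,0,0,0,0],[0.6,0,-1,0,0,0,0]]'
python3 -m creep '[[0.6,0,-1,0,0,0,0],[0.6,0,-1,0,0,0,0],[0.6,0,-1,0,0,0,0],[0.6,0,-1,0,0,0,0],[0.6,0,-1,0,0,0,0]]'
```

```text
time: 24.95
position: [0.5249, 0.0888, 0.2147]
tool_rot: [-2.739, -0.003, 1.537]
ft_force: [-11.6, -1.6, 1.3]
grip_width: 0.005
time: 25.45
position: [0.5304, 0.0889, 0.2147]
tool_rot: [-2.738, -0.003, 1.539]
ft_force: [-13.4, -2.3, 4.1]
grip_width: 0.01
time: 25.95
position: [0.5365, 0.0889, 0.2148]
tool_rot: [-2.739, -0.003, 1.537]
ft_force: [-9.6, -1.1, -1.0]
grip_width: 0.003
```

```bash
python3 -m creep '[[0.6,0,-1,0,0,0,0],[0.6,0,-1,0,0,0,0],[0,0,0,0,0,0,0]]'
python3 -m creep '[[0.6,0,-1,0,0,0,0],[0,0,0,0,0,0,0]]'
python3 -m creep '[[0.6,0,-1,0,0,0,0],[0,0,0,0,0,0,0]]'
```

```text
time: 26.25
position: [0.5392, 0.089, 0.215]
tool_rot: [-2.74, -0.003, 1.536]
ft_force: [-6.0, -1.4, -4.0]
grip_width: 0.007
time: 26.45
position: [0.5404, 0.0889, 0.215]
tool_rot: [-2.74, -0.003, 1.536]
ft_force: [-6.1, -1.7, -3.7]
grip_width: 0.001
time: 26.65
position: [0.5415, 0.0889, 0.215]
tool_rot: [-2.74, -0.003, 1.536]
ft_force: [-5.6, -2.0, -4.2]
grip_width: 0.004
```

```bash
python3 -m creep '[[0.6,0,-1,0,0,0,0],[0,0,0,0,0,0,0]]'
python3 - <<'E'
from h import *
show()
t=get_image("top");crop(t,225,120,425,270,4,"v1.png")
E
```

```text
time: 26.85
position: [0.5427, 0.0889, 0.215]
tool_rot: [-2.74, -0.003, 1.536]
ft_force: [-5.8, -1.9, -4.2]
grip_width: 0.005
t 26.85 tcp [0.5427 0.0889 0.215 ] tip [0.6377 0.0893 0.0598] 
M [[0.522, 0.002, -0.853], [0.002, -1.0, -0.001], [-0.853, -0.001, -0.522]] F [-5.8 -1.9 -4.2] g 0.4 q [-0.87  0.16  0.66  2.17  0.09  0.31 -1.89]
```

View pics/v1.png

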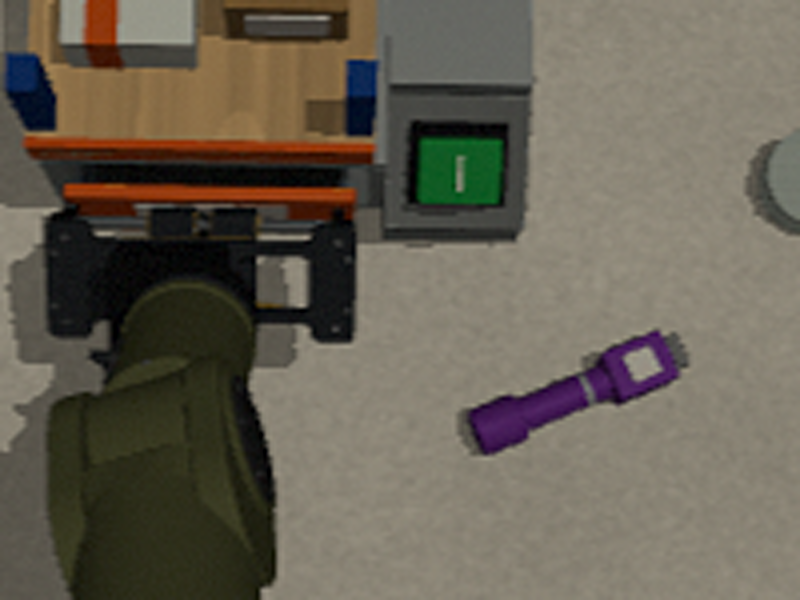

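The plate sits about 1 px (~3 mm) further in than at its original rest, and the force fell from about 10 to 6 N, so it has clicked. I'll back off gradually to confirm.

```bash
python3 -m creep '[[-0.6,0,1,0,0,0,0],[-0.6,0,1,0,0,0,0],[-0.6,0,1,0,0,0,0],[-0.6,0,1,0,0,0,0]]'
python3 -m creep '[[-0.6,0,1,0,0,0,0],[-0.6,0,1,0,0,0,0],[-0.6,0,1,0,0,0,0]]'
```

```text
time: 27.3
position: [0.5382, 0.089, 0.2151]
tool_rot: [-2.741, -0.003, 1.535]
ft_force: [-4.7, -1.0, -3.6]
grip_width: 0.008
time: 27.6
position: [0.5363, 0.0896, 0.2168]
tool_rot: [-2.744, -0.006, 1.526]
ft_force: [-0.8, -0.9, -2.4]
grip_width: 0.007
```

```bash
python3 -m creep '[[-3,0,5,0,0,0,0],[-6,0,10,0,0,0,0],[-12,0,20,0,0,0,0],[-12,0,20,0,0,0,0],[-15,0,10,0,0,0,0]]'
python3 -m creep '[[-20,0,5,0,-0.1,0,0],[-20,0,5,0,-0.1,0,0],[-20,0,0,0,-0.1,0,0],[-20,0,0,0,-0.1,0,0],[-20,0,0,0,-0.1,0,0]]'
python3 -m creep '[[0,-30,0,0,0,0,0],[0,-45,0,0,0,0,0],[0,-45,0,0,0,0,0],[0,-45,0,0,0,0,0],[0,-30,0,0,0,0,0]]'
python3 - <<'E'
from h import *
show()
t=get_image("top");cv2.imwrite("pics/w0.png",t["img"][:,:,::-1]);crop(t,225,140,365,190,5.7,"w1.png")
s=get_image("scene");cv2.imwrite("pics/w2.png",s["img"][:,:,::-1])
E
```

```text
time: 28.1
position: [0.4548, 0.0897, 0.2232]
tool_rot: [-2.744, -0.008, 1.525]
ft_force: [-0.6, 0.9, 0.6]
grip_width: 0.01
time: 28.6
position: [0.4131, 0.0891, 0.3133]
tool_rot: [-2.28, -0.011, 2.156]
ft_force: [0.2, 0.5, -0.4]
grip_width: 0.005
time: 29.1
position: [0.4122, 0.2881, 0.313]
tool_rot: [-2.285, -0.014, 2.153]
ft_force: [0.6, -0.1, 0.3]
grip_width: 0.004
t 29.1 tcp [0.4122 0.2881 0.313 ] tip [0.423  0.2894 0.1313] 
M [[0.059, 0.005, -0.998], [0.007, -1.0, -0.005], [-0.998, -0.007, -0.06]] F [ 0.6 -0.1  0.3] g 0.3 q [-1.34  0.05  0.69  1.97 -0.    1.08 -2.22]
```

View pics/w0.png

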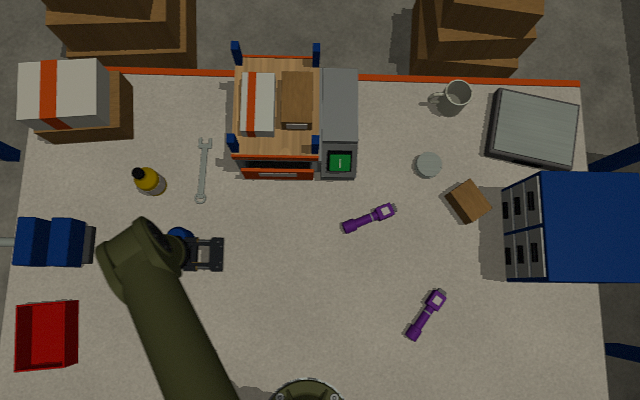

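View pics/w1.png

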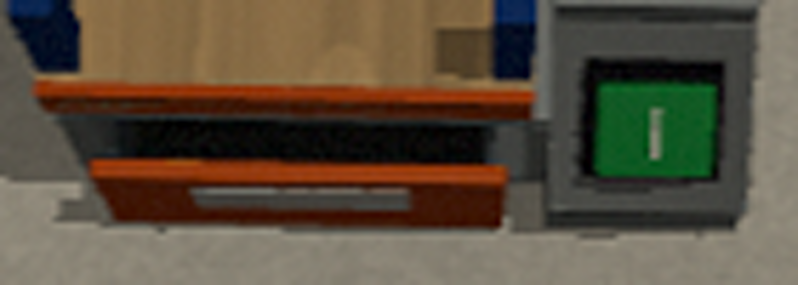

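View pics/w2.png

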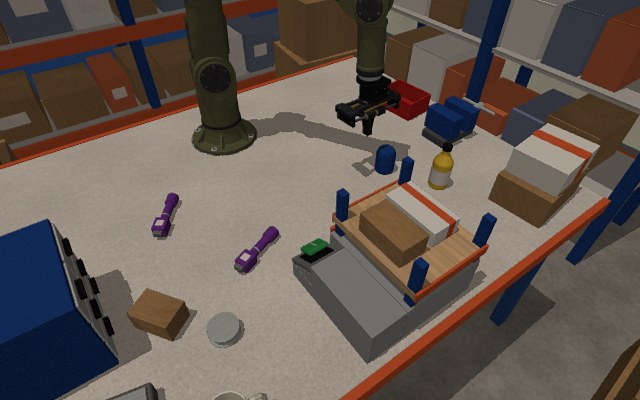

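The tray is shut in exactly its original place and has stayed there untouched for over a second. The bystanders are at their first-picture pixels and the arm is clear. I'll hand in.

```bash
python3 -c "
from bench import ctrl
print(ctrl.close_job())"
```

```text
the job is handed in; nothing more can be done
None
```

The job is done and handed in at about 29 s of the 72 s allowed. I pressed the green key with about 8.5 N and the tray popped fully out. I gripped the orange and black coil across its stem and set it down flat across the tray. Then I pushed the tray home with the tool tilted about 31°; forces stayed below about 15 N.

**Click:** the push force fell from about 10 N to 6 N near the end. Contact force then went to near zero as I backed off about 5 mm, so the latch holds the tray.

**Final pictures:** the tray front is at the same pixels as before the job, about 1.5 s after I let go. The key is back up, and the other items look unmoved. The gripper hung in the air near the blue filter, about 5 cm above its top, without touching it.

**Not directly seen:** the coil is hidden inside the shut tray. I last saw it lying across the tray about 25 mm before closing. Before I lowered it, its boot end measured about 4 to 5 mm off its predicted place along its length. I moved the set-down point by 1.5 mm to allow for that, and nothing touched on the way down.

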